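# Latch the sawing jig over the marked board

## Task

Clamp the marked board in the sawing jig: with the latch lever standing open, hook the steel claw down behind the round keeper bar on the sliding jaw, swing the lever down over centre, and press it home on its rubber rest with a firm push of about 15 N near the middle of the handle's grip, so that the jaw holds the board tight and the latch stays shut by itself. Do not force the lever or the claw with more than about 25 N, and leave the other things on the bench where they are.

Things in the scene. Friction and masses are not known exactly. Their poses are not given: they have to be found in the camera images.
- jig: Fixed plywood clamping jig, bed 265 x 220 x 12 mm. Origin on the bench; +z up, +x from the latch towards the sliding jaw, y parallel to all hinge axes; the latch lies in the plane y = 0. In this frame (mm): bed x -140..125, y -110..110; wooden fence x -50..0, top z 36; board x 0..50, top z 32.
- lever (a joint): Latch lever angle q about lever_pivot (rad). 0 = handle level, pointing to jig -x; pi/2 = upright; up to 2.25 (end stop), leaning towards the jaw. Stiff hinge (0.16 N m friction): stays where it is left. Dead centre near 0.3. Home, where its adjusting screw bears on the rubber rest, lies between -0.16 and 0.16, set differently each time: feel for it.
- claw (a joint): Angle c of the claw relative to the lever (rad). The claw's own x axis (from claw_pin towards the nose) is elevated above jig +x by e = c - q. Hinge with 0.058 N m of friction: raised steeply (e above 0.6, as at the start) the claw stays put, lower it sinks by its own weight. Hooked with the lever open e is about -0.25, hooked and closed about 0.
- jaw (a joint): Opening of the sliding wooden jaw along jig +x (m): 0 = touching the board pushed against the fence, up to 0.014; starts 0.003 to 0.007; about 3 N of friction. Jaw: 40 mm wide in x, y -60..60 mm, top z 36 mm; two steel cheeks on it beside the keeper at y 22..27 and -22..-27 mm, top z 60 mm.
- keeper_spring (a joint): How far the spring-mounted keeper bar has been pulled out of its rest position towards the latch (m): 0 at rest, about 0.003 to 0.005 with the latch properly closed; preload 8 N, 4 N per mm.
- lever_pivot (a point): Hinge axis of the lever on the jig: 15 mm to the -x side of the jig's origin, 52 mm above the bench.
- handle_end (a point): Free end of the lever, 110 mm from lever_pivot. The handle is a flat steel bar 8 mm thick, 22 mm wide over its last 65 mm; its middle line passes through lever_pivot.
- claw_pin (a point): Pin on which the claw hangs on the lever: 20 mm from lever_pivot, 0.3 rad below the handle's line (jig-frame offset from the pivot (-20 cos(q-0.3), 0, 20 sin(q-0.3)) mm).
- claw_grip (a point): Centre of the cross grip on top of the claw's head: a round steel bar 14 mm in diameter and 18 mm long along jig y, pinched across its two ends (along y) from above; 11 mm of free stalk below it. In the claw's own frame it is 100 mm along x and 36 mm up from claw_pin.
- claw_nose (a point): Inner lower edge of the claw's down-turned nose (5 mm thick, 26 mm wide, 17 mm deep below the claw's flat head): in the claw's frame 102 mm along x and 8 mm below claw_pin. The head's underside is 9 mm above claw_pin's level and rests on the keeper bar when hooked.
- keeper_bar (a point): Centre of the keeper: a round steel bar 10 mm in diameter along jig y, held between cheeks on the sliding jaw, 52 mm above the bench. The nose must go down on its far (+x) side.
- handle: The lever's steel handle (its origin is at lever_pivot; x runs from the handle's end to the pivot).
- claw_head: The claw's head with nose and cross grip (its origin is at claw_pin; x towards the nose, z up when the latch is closed).
- board_mid (a point): Centre of the pale wooden board, 50 x 260 x 20 mm, with a zigzag pencil line, lying loose in the jig between fence and jaw.
- jar: Bystander: clear jar, 70 mm in diameter, 90 mm tall; origin at its foot.
- offcut: Bystander: dark wooden offcut 90 x 50 x 38 mm; origin under its centre.
- screwdriver: Bystander: screwdriver with wooden handle, 200 mm long, lying on the bench.
- trysquare: Bystander: try square, dark wooden stock 30 x 120 x 16 mm with a steel blade 160 x 35 mm; origin under the stock's centre.
- keeper: The keeper with its bar, sprung on the sliding jaw (origin at the jig's origin while the jaw is shut).
- rest: Small black hard-rubber rest, 16 x 16 mm, top 42 mm over the bench, 41 mm to the -x side of lever_pivot. The foot of the adjusting screw that goes through the lever's bar (4 to 16 mm below the bar's middle line) lands on it when the lever is home. It gives about 1 mm per 40 N.

How it is judged:
On the way, in this order (a step that is already met when the one before it is completed fails the run):
1. the claw's nose is hooked down behind the keeper bar while the lever still stands open (z of claw_nose in the frame of keeper_bar below -0.004 m and x of claw_nose in the frame of keeper_bar above 0 m and value of joint lever above 0.8 rad), for 0.2 s.
2. the lever is over centre and pressed firmly on its rest (with over 16 N, about 10 N on the handle 85 mm from its pivot), with the claw still hooked (value of joint lever below 0.2 rad and contact force between handle and rest above 16 N and z of claw_nose in the frame of keeper_bar below -0.004 m and value of joint keeper_spring above 0.0015 m), for 0.1 s.
At the end, for the whole second after the job is handed in: Lever at rest below 0.2 rad, bearing on its rubber rest with over 2 N; claw nose hooked on the far side of the keeper bar, its edge over 4 mm below the bar's centre; keeper spring drawn over 1.5 mm; jaw opening under 2 mm; the board flat in the jig (value of joint lever below 0.2 rad and contact force between handle and rest above 2 N and value of joint keeper_spring above 0.0015 m and z of claw_nose in the frame of keeper_bar below -0.004 m and x of claw_nose in the frame of keeper_bar above 0 m and value of joint jaw below 0.002 m and z of board_mid in the frame of jig below 0.027 m and linear speed of handle below 0.01 m/s); the robot touches nothing.
It fails at once if the lever is forced down onto its rubber rest with more than 54 N (about 26 N on the handle 85 mm from its pivot) (contact force between handle and rest above 54 N).
It fails at once if the claw is forced on the keeper with more than 60 N (contact force between claw_head and keeper above 60 N).
It fails at once if a bystander (jar, offcut, screwdriver or try square) is moved by more than 20 mm (distance of any of jar, offcut, screwdriver, trysquare from where it was at the start of the episode above 0.02 m).
It also fails if it takes over 72 s, if anything falls off the work surface, if the arm or the gripper's body presses on something with over 40 N, if the wrist force passes 120 N, or if a joint passes its speed limit or range.

## Robot

A 6-joint arm with a two-finger parallel gripper is mounted at the origin on the work surface. World frame = base frame: x ahead of the robot, y to its left, z up, the work surface at z = 0. Lengths are in m, angles in rad, forces in N, time in s.
With the tool pointing down it reaches from about 0.275 to 0.825 m from the base axis. Payload 4.9 kg.
Tool frame: the origin (TCP) lies between the finger pads; the fingertips stand 22 mm ahead of it and the grasp point (between the pads) lies 3 mm ahead of it; x points along the fingers, y is the direction in which the jaws open and shut, and the axes are right-handed (so a half turn about x gives the same grasp; the last joint's range is limited). The gripper opens to 85 mm and grips with 20 to 120 N. Pads are 22 mm wide; open, the fingers measure 114 mm over their backs; the gripper's body (76 mm by 85 mm) begins 54 mm behind the grasp point. The pads swing forward as they close: fully open they stand 13 mm farther back than shut.
Start: joints at [-1.451, 0.326, -0.193, 1.052, 0, 1.437], TCP at [0.138, -0.532, 0.253] pointing down, gripper open.
Joint ranges: [-2.65, 2.65], [-0.97, 1.79], [-1.3, 1.35], [-1.93, 2.1], [-1.47, 1.37], [-3.14, 3.14]. Speed limits (rad/s): [2.57, 2.57, 3.14, 3.14, 3.14, 3.14].

## Interface

Orientations are given as a unit quaternion [x, y, z, w].
In Python, from bench import state, camera, job_done gives the robot as it stands.
- The arm moves only by the tool carry_out, never from a script. Its argument "increments" is a list that holds one entry, the list of rows, each a list of 7 numbers: the turn, a rotation vector about the tool's x, y, z in rad, then the shift along the tool's x, y, z in m, then the closure, from -1 (fully open) to 1 (shut). In form: [[[ax, ay, az, x, y, z, grip], ...]]. A call has 1 to 8 rows; each row shifts and turns the pose as measured when the row begins, along the tool's axes as they then stand; what a row does not reach is not made up. A row lasts 1/12 s, in which the tool goes at most 41.7 mm and 7.16 degrees, less where a joint would pass 70% of its speed; a pose out of reach is approached as far as the arm can. A call with a gripper value outside its range is refused whole. The fingers move at their own pace and stop on an object; "force" is the grip in N (left out, the last holds). Time passes only in rows, so rows that do not move let the fingers close. It gives the time, the measured TCP pose, the force and the opening at its end, in the units of the state.
- state(): the state, without advancing time (a new reading comes with each control period).
- camera(name): name is "side" or "top"; returns a dict with "pixels" (420x560x3 uint8, blue, green, red), "camera_matrix" (3x3 intrinsics, pixels), "R" (3x3) and "t" (3): a world point X has camera coordinates R X + t. Camera axes: x right, y down, z forward; pixel columns grow to the right and rows downward; lengths in m; the calibration is good to about 2 mm. A picture is of the moment at which its call begins. There is no depth.
- job_done(): hands the job in, once; it reports no verdict.
The state is a dict: "t": time; "joints": joint angles; "qvel": joint speeds; "joint_torque": joint torques, N m; "ee_pos": TCP position; "ee_rot": TCP orientation; "force": force on the tool from outside, world axes, zero at the start; "ft_torque": the same for the moment, N m; "finger_gap": opening from 0.0 (shut) to 1.0 (fully open).
Only numpy, scipy, OpenCV 4.12 (cv2) and the standard library are available. Lean on these libraries where they do the work, as an engineer would, in place of code of your own. Each camera call takes 0.05 s, during which the arm holds its last target.

## Working session

There is one attempt and no reset: what is moved stays moved. The work goes in short steps, Python scripts to look and compute and a tool call to move; the robot and the scene stay as the last step left them, time stands still between calls to the robot, and variables do not carry over. Pictures are saved under pics/ and viewed, and the job is handed in when it is done.

Besides the shell and the picture viewer there is one more tool, called after "Request:" as name([rows], argument=value, ...), one row to a line, values as JSON. carry_out: Moves the arm, as the interface text tells. Its arguments: {"type":"object","properties":{"increments":{"type":"array","items":{"type":"array","items":{"type":"array","items":{"type":"number"}}}},"force":{"type":"number"}},"required":["increments"]}

```bash
ls; mkdir -p pics; python3 - <<'E'
from bench import state,camera
import cv2,json,numpy as np
s=state();print(s)
for n in("side","top"):
    c=camera(n);cv2.imwrite(f"pics/{n}0.png",c["pixels"]);print(n,c["camera_matrix"],c["R"],c["t"])
    np.savez(f"cam_{n}.npz",K=c["camera_matrix"],R=c["R"],t=c["t"])
E
```

```text
pics
{'t': 0.0, 'joints': array([-1.45122268e+00,  3.26949222e-01, -1.93572670e-01,  1.05200356e+00,
        5.53979886e-06,  1.43662413e+00]), 'qvel': array([-0.00081266,  0.00023139,  0.00043135, -0.00039403,  0.00047546,
       -0.00053527]), 'joint_torque': array([-4.48374958e-04, -4.43395829e+01,  2.62442333e+01,  1.54886779e-02,
       -8.64305252e-05, -6.43896136e-07]), 'ee_pos': array([ 0.13802987, -0.53184091,  0.25250315]), 'ee_rot': array([ 0.70142951,  0.09008349, -0.70141667,  0.08886088]), 'force': array([ 1.77790972, -0.59599362, -0.36002915]), 'ft_torque': array([-0.06343295,  0.00709333,  0.0127076 ]), 'finger_gap': 1.0013962284511169}
side [[387.17714721   0.         280.46973849]
 [  0.         387.17714721 209.74975871]
 [  0.           0.           1.        ]] [[ 0.87691873 -0.48056503  0.0084134 ]
 [-0.36594064 -0.67890013 -0.63653912]
 [ 0.3116103   0.55511428 -0.77119852]] [-0.46880259  0.29617265  0.68289287]
top [[524.26460078   0.         278.30576962]
 [  0.         524.26460078 202.57018539]
 [  0.           0.           1.        ]] [[ 6.27142344e-05 -9.99972136e-01  7.46479980e-03]
 [-9.91976710e-01 -1.00591484e-03 -1.26416753e-01]
 [ 1.26420740e-01 -7.39697941e-03 -9.91949132e-01]] [0.02921267 0.58717568 0.86511954]
```

View pics/side0.png

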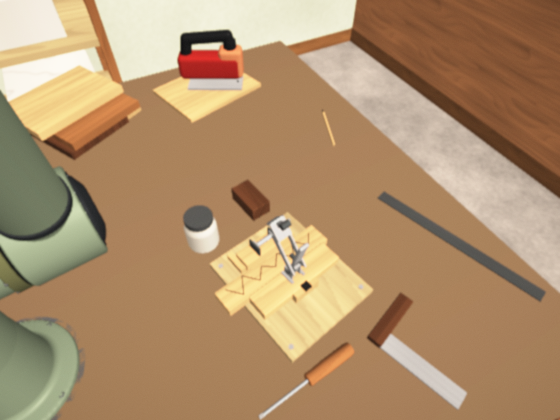

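View pics/top0.png

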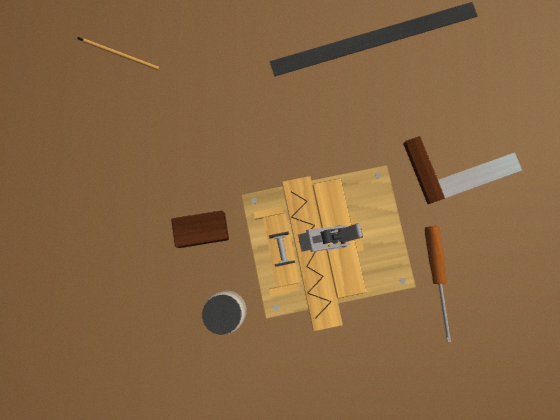

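The top view shows the jig with bed corners near (243,194), (387,167), (414,287), (267,318). The jaw with keeper is on the left at about (282,248), the lever and claw at about (335,237). I'll zoom in.

```bash
python3 - <<'E'
import cv2
a=cv2.imread("pics/top0.png")[155:340,225:430];cv2.imwrite("pics/topz.png",cv2.resize(a,None,fx=3.2,fy=3.2,interpolation=cv2.INTER_CUBIC)); print(a.shape)
a=cv2.imread("pics/side0.png")[205:365,200:380];cv2.imwrite("pics/sidez.png",cv2.resize(a,None,fx=3.7,fy=3.7,interpolation=cv2.INTER_CUBIC))
E
```

```text
(185, 205, 3)
```

View pics/topz.png

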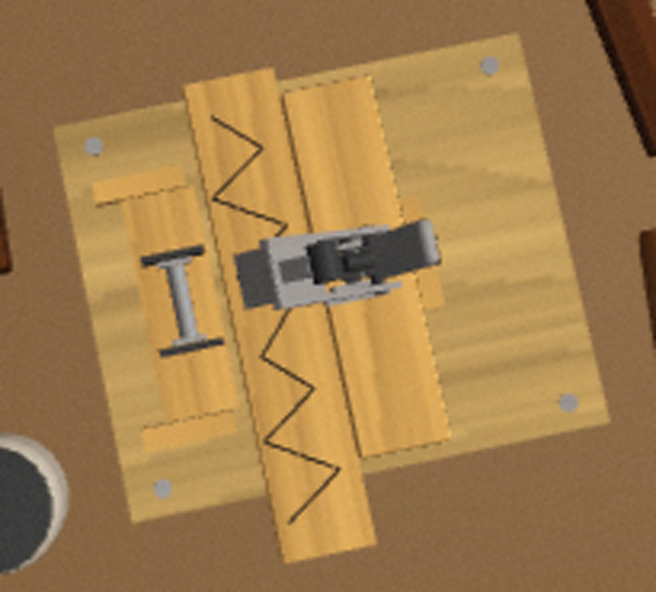

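View pics/sidez.png

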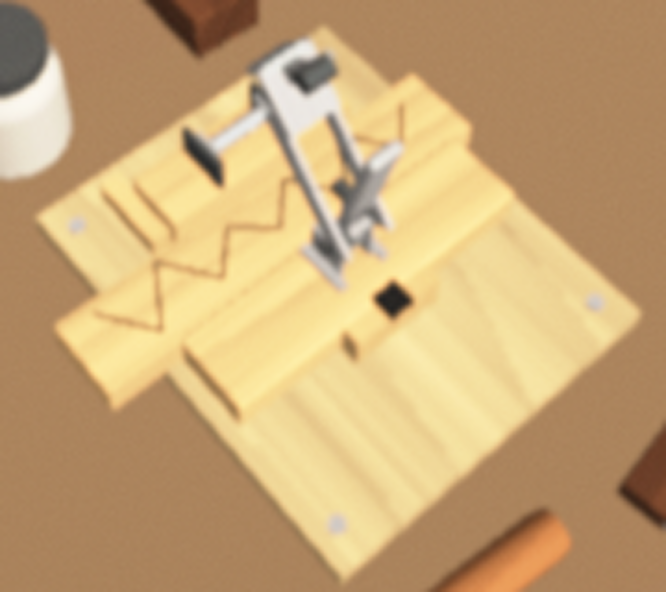

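```bash
cat > h.py <<'E'
import numpy as np,cv2
from scipy.optimize import least_squares
from scipy.spatial.transform import Rotation as Ro
C={n:np.load(f"cam_{n}.npz") for n in("side","top")}
def proj(n,X):
    c=C[n];P=np.atleast_2d(X)@c["R"].T+c["t"];p=P@c["K"].T;return p[:,:2]/p[:,2:]
Z={"top":(3.2,225,155),"side":(3.7,200,205)}
def unz(n,p):
    f,a,b=Z[n];p=np.atleast_2d(p).astype(float);return (p+.5)/f-.5+[a,b]
def zz(n,p):
    f,a,b=Z[n];return (p-[a,b]+.5)*f-.5
def jw(P,X):  # P x,y,yaw ; X jig mm
    c,s=np.cos(P[2]),np.sin(P[2]);X=np.atleast_2d(X)/1000.
    return np.c_[P[0]+c*X[:,0]-s*X[:,1],P[1]+s*X[:,0]+c*X[:,1],X[:,2]]
def pin(q): return np.array([-15-20*np.cos(q-.3),0,52+20*np.sin(q-.3)])
def hand(q,r,w=0,t=0): # r from pivot along handle, w along y, t normal
    return np.array([-15-r*np.cos(q)+t*np.sin(q),w,52+r*np.sin(q)+t*np.cos(q)])
def claw(q,e,x,y,z):
    return pin(q)+np.array([x*np.cos(e)-z*np.sin(e),y,x*np.sin(e)+z*np.cos(e)])
E
python3 - <<'E'
from h import *
cor=np.array([[125,-110,12],[-140,-110,12],[-140,110,12],[125,110,12]])
t=unz("top",[(55,127),(520,33),(609,422),(133,522)]);s=unz("side",[(325,27),(640,315),(343,580),(37,217)])
def f(P):return np.r_[(proj("top",jw(P,cor))-t).ravel(),(proj("side",jw(P,cor))-s).ravel()]
best=min((least_squares(f,[.5,-.1,y]) for y in(0,1.5,3,-1.5)),key=lambda r:r.cost)
print(best.x,best.fun.reshape(-1,2).round(2))
np.save("jig.npy",best.x)
E
```

```text
[ 0.52228087 -0.05111312  1.77249443] [[ 0.32 -0.01]
 [ 0.5   0.14]
 [ 1.29  0.58]
 [ 0.47  0.6 ]
 [ 0.18 -0.6 ]
 [ 0.56 -0.97]
 [-0.47 -1.54]
 [-0.19 -0.55]]
```

```bash
cat >> h.py <<'E'
def draw(img,n,P,q,e,jaw=0.005,full=True):
    def L(pts,col,closed=False):
        p=zz(n,proj(n,jw(P,np.array(pts)))); cv2.polylines(img,[np.round(p).astype(int)],closed,col,1,cv2.LINE_AA)
    for t in(-4,4): L([hand(q,r,w,t) for r,w in((45,-11),(110,-11),(110,11),(45,11))],(0,0,255),True)
    L([hand(q,0,-30),hand(q,0,30)],(255,0,0)); L([hand(q,0),hand(q,110)],(0,0,255))
    L([pin(q)+[0,-15,0],pin(q)+[0,15,0]],(255,0,255))
    for z in(-8,9): L([claw(q,e,102,-13,z),claw(q,e,102,13,z),claw(q,e,107,13,z),claw(q,e,107,-13,z)],(0,200,0),True)
    L([claw(q,e,0,0,0),claw(q,e,80,0,0)],(0,200,0))
    L([claw(q,e,100,-9,36),claw(q,e,100,9,36)],(0,255,255)); L([claw(q,e,100,0,36),claw(q,e,100,0,9)],(0,255,255))
    return img
E
python3 - <<'E'
from h import *
P=np.load("jig.npy")
for n in Z: c=C[n];print(n,-c["R"].T@c["t"])
o=[]
for q,e in((1.2,.9),(1.6,.9)):
  for n in("top","side"):
    im=draw(cv2.imread(f"pics/{n}z.png"),n,P,q,e); o.append(cv2.resize(im[:, :],(400,370)) if 0 else im[:592,:660][:, :656])
top=np.hstack([o[0][:,150:550],o[2][:,150:550]]);cv2.imwrite("pics/ov1t.png",top)
cv2.imwrite("pics/ov1s.png",np.hstack([o[1][:,150:550],o[3][:,150:550]]))
E
```

```text
top [0.47309372 0.03620178 0.93216535]
side [ 0.30668693 -0.40330206  0.71911568]
```

View pics/ov1t.png

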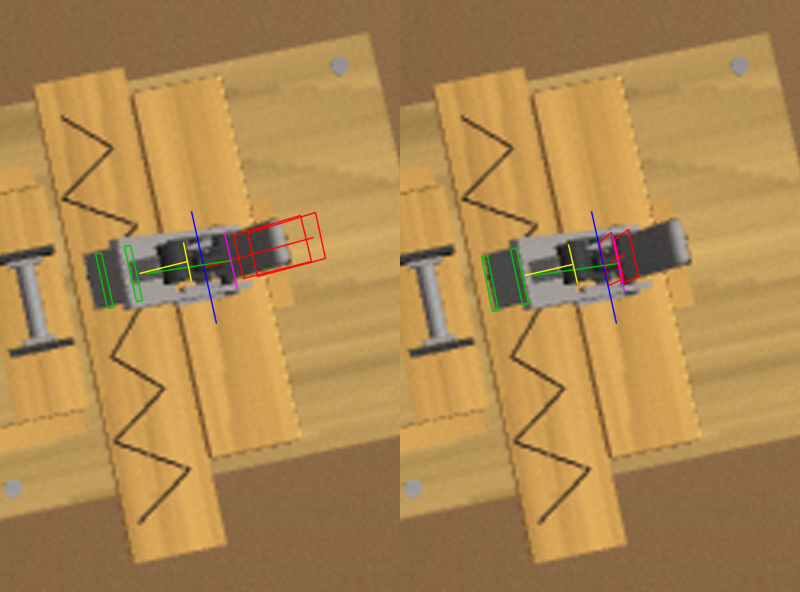

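View pics/ov1s.png

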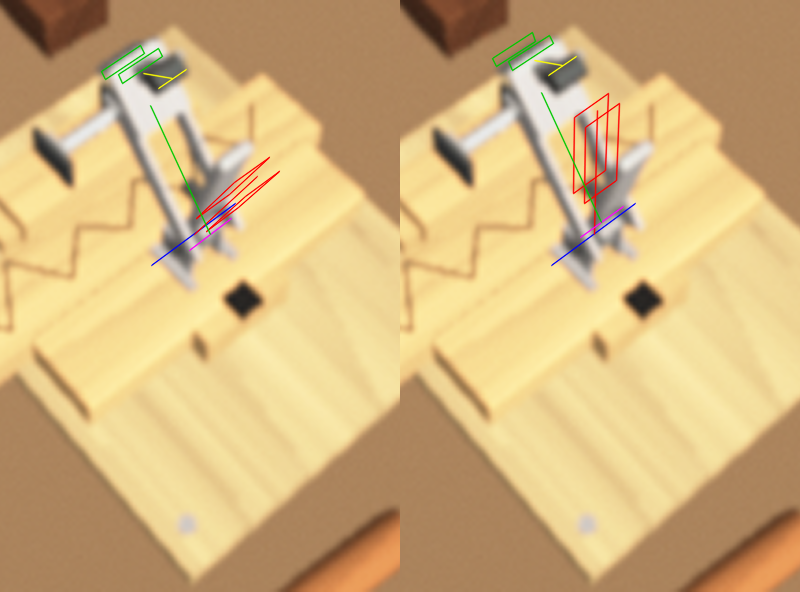

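```bash
python3 - <<'E'
from h import *
P0=np.load("jig.npy")
obs=lambda P,q,e:[("top",hand(q,110,-11,-4),(432,220)),("top",hand(q,110,11,-4),(439,264)),
("top",claw(q,e,107,-13,-8),(237,252)),("top",claw(q,e,107,13,-8),(247,308)),
("top",claw(q,e,100,0,36),(327,261)),("side",claw(q,e,100,0,36),(312,72))]
def f(v):
    P=P0+np.r_[v[2:4],0]
    return np.r_[np.concatenate([(proj(n,jw(P,X))-unz(n,z))[0] for n,X,z in obs(P,v[0],v[1])]),v[2:4]/.002]
r=least_squares(f,[1.3,.9,0,0],x_scale=[1,1,.01,.01]);print(r.x,r.fun[:-2].reshape(-1,2).round(2))
P=P0+np.r_[r.x[2:4],0]
q,e=r.x[:2]
for n in("top","side"):cv2.imwrite(f"pics/ov2{n}.png",draw(cv2.imread(f"pics/{n}z.png"),n,P,q,e))
print(P,jw(P,[claw(q,e,100,0,36),claw(q,e,102,0,-8),hand(q,110)]))
E
```

```text
[ 1.36795611e+00  8.79523356e-01  3.63026402e-04 -6.29629592e-05] [[-0.58 -0.67]
 [ 0.5   0.13]
 [-0.28  0.79]
 [ 0.17  0.35]
 [-0.07  0.43]
 [ 1.09 -0.35]]
[ 0.5226439  -0.05117608  1.77249443] [[ 0.52036453 -0.04002888  0.16951852]
 [ 0.51331797 -0.00556775  0.14300858]
 [ 0.53008823 -0.08758251  0.15974482]]
```

View pics/ov2top.png

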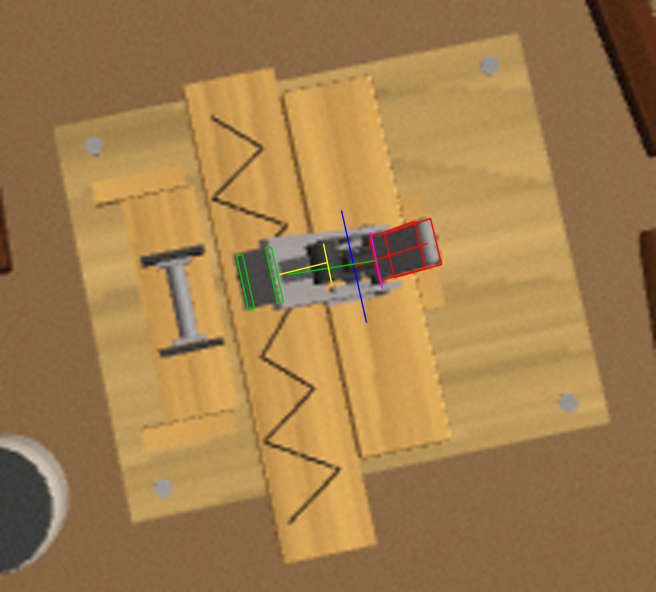

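View pics/ov2side.png

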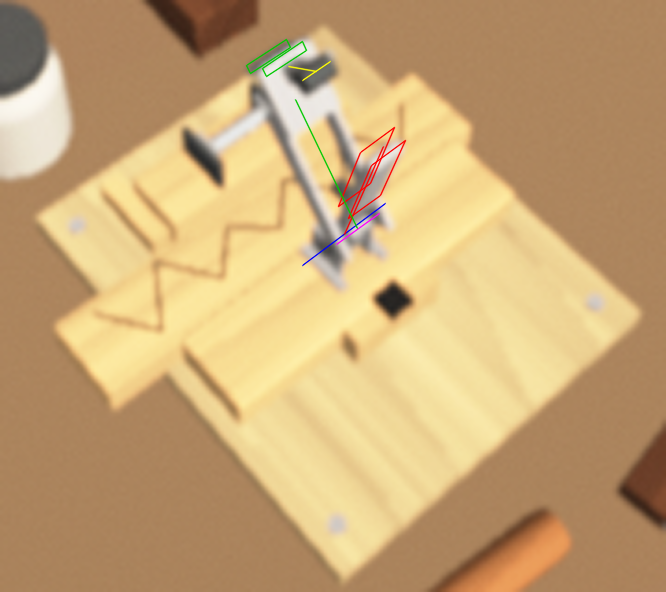

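```bash
python3 - <<'E'
from h import *
P=np.load("jig.npy")
def ray(n,z):
    c=C[n];d=c["R"].T@np.linalg.inv(c["K"])@np.r_[unz(n,z)[0],1];return -c["R"].T@c["t"],d/np.linalg.norm(d)
def plane(n,z,h): o,d=ray(n,z);return o+d*(h-o[2])/d[2]
def inj(X):
    c,s=np.cos(P[2]),np.sin(P[2]);d=np.array(X)[:2]-P[:2];return 1e3*np.array([c*d[0]+s*d[1],-s*d[0]+c*d[1],X[2]])
for z in((175,265),(182,303),(189,341)):print("bar top",inj(plane("top",z,.0575)).round(1))
for z in((204,155),(258,112)):print("side cheek/bar",inj(plane("side",z,.052)).round(1))
a,da=ray("top",(327,261));b,db=ray("side",(312,72))
r=np.linalg.lstsq(np.c_[da,-db],b-a,rcond=None)[0];print(a+da*r[0],b+db*r[1],inj((a+da*r[0]+b+db*r[1])/2))
print("zig", inj(plane("top",(185,85),.032)),inj(plane("top",(284,562),.032)),inj(plane("top",(284,93),.036)),inj(plane("top",(361,457),.036)))
from bench import state
s=state();print(Ro.from_quat(s["ee_rot"]).as_matrix().round(3))
E
```

```text
bar top [ 76.7 -19.4  57.5]
bar top [77.1  0.7 57.5]
bar top [77.5 20.6 57.5]
side cheek/bar [73.4 26.2 52. ]
side cheek/bar [ 76.9 -15.7  52. ]
[ 0.52102782 -0.0402082   0.16886575] [ 0.51862637 -0.03919216  0.16861323] [1.16731450e+01 1.17640918e-01 1.68739486e+02]
zig [  51.23968073 -115.60561349   32.        ] [ 51.37220946 143.26078453  32.        ] [ -0.19912533 -99.99094864  36.        ] [ 0.5315547 98.0265254 36.       ]
[[-0.     0.251 -0.968]
 [ 0.002 -0.968 -0.251]
 [-1.    -0.002 -0.   ]]
```

```bash
cat >> h.py <<'E'
from bench import state
PJ=np.load("jig.npy")
def Rt(tilt=0.):  # tool x down tilted: fingers towards -jig x by tilt
    c,s=np.cos(PJ[2]),np.sin(PJ[2]);jx=np.array([c,s,0]);jy=np.array([-s,c,0])
    x=-np.cos(tilt)*np.array([0,0,1])-np.sin(tilt)*jx;y=-jy
    return np.c_[x,y,np.cross(x,y)]
def plan(pos,R,n,grip=-1):
    s=state();p=s["ee_pos"];M=Ro.from_quat(s["ee_rot"]).as_matrix();T=Ro.from_matrix(M.T@R).as_rotvec();d=(pos-p)/n
    for i in range(n):
        Mi=M@Ro.from_rotvec(T*i/n).as_matrix();print(np.r_[T/n,Mi.T@d,grip].round(4).tolist(),",")
def inj(X):
    c,s=np.cos(PJ[2]),np.sin(PJ[2]);d=np.array(X)[:2]-PJ[:2];return 1e3*np.array([c*d[0]+s*d[1],-s*d[0]+c*d[1],X[2]])
E
python3 - <<'E'
from h import *
plan(np.array([.520,-.040,.25]),Rt(),20)
E
```

```text
[-0.0759, -0.0001, 0.0001, 0.0002, -0.019, -0.0247, -1.0] ,
[-0.0759, -0.0001, 0.0001, 0.0002, -0.0171, -0.026, -1.0] ,
[-0.0759, -0.0001, 0.0001, 0.0002, -0.0151, -0.0273, -1.0] ,
[-0.0759, -0.0001, 0.0001, 0.0002, -0.013, -0.0283, -1.0] ,
[-0.0759, -0.0001, 0.0001, 0.0002, -0.0108, -0.0292, -1.0] ,
[-0.0759, -0.0001, 0.0001, 0.0001, -0.0085, -0.03, -1.0] ,
[-0.0759, -0.0001, 0.0001, 0.0001, -0.0062, -0.0305, -1.0] ,
[-0.0759, -0.0001, 0.0001, 0.0001, -0.0039, -0.0309, -1.0] ,
[-0.0759, -0.0001, 0.0001, 0.0001, -0.0015, -0.0311, -1.0] ,
[-0.0759, -0.0001, 0.0001, 0.0001, 0.0008, -0.0311, -1.0] ,
[-0.0759, -0.0001, 0.0001, 0.0001, 0.0032, -0.031, -1.0] ,
[-0.0759, -0.0001, 0.0001, 0.0001, 0.0055, -0.0306, -1.0] ,
[-0.0759, -0.0001, 0.0001, 0.0001, 0.0078, -0.0301, -1.0] ,
[-0.0759, -0.0001, 0.0001, 0.0001, 0.0101, -0.0295, -1.0] ,
[-0.0759, -0.0001, 0.0001, 0.0001, 0.0123, -0.0286, -1.0] ,
[-0.0759, -0.0001, 0.0001, 0.0001, 0.0144, -0.0276, -1.0] ,
[-0.0759, -0.0001, 0.0001, 0.0001, 0.0165, -0.0264, -1.0] ,
[-0.0759, -0.0001, 0.0001, 0.0001, 0.0184, -0.0251, -1.0] ,
[-0.0759, -0.0001, 0.0001, 0.0001, 0.0203, -0.0236, -1.0] ,
[-0.0759, -0.0001, 0.0001, 0.0001, 0.022, -0.022, -1.0] ,
```

Request:
carry_out([
  [[-0.076,0,0,0,-0.019,-0.025,-1],[-0.076,0,0,0,-0.017,-0.026,-1],[-0.076,0,0,0,-0.015,-0.027,-1],[-0.076,0,0,0,-0.013,-0.028,-1],[-0.076,0,0,0,-0.011,-0.029,-1],[-0.076,0,0,0,-0.0085,-0.03,-1],[-0.076,0,0,0,-0.006,-0.0305,-1],[-0.076,0,0,0,-0.004,-0.031,-1]],
])

```text
t: 0.77
ee_pos: [0.2899, -0.3296, 0.2488]
ee_rot: [-0.64, -0.302, 0.64, -0.299]
force: [-0.1, -0.8, -0.4]
finger_gap: 0.998
```

Request:
carry_out([
  [[-0.076,0,0,0,-0.0015,-0.031,-1],[-0.076,0,0,0,0.001,-0.031,-1],[-0.076,0,0,0,0.003,-0.031,-1],[-0.076,0,0,0,0.0055,-0.0305,-1],[-0.076,0,0,0,0.008,-0.03,-1],[-0.076,0,0,0,0.01,-0.0295,-1],[-0.076,0,0,0,0.012,-0.0285,-1],[-0.076,0,0,0,0.014,-0.0275,-1]],
])

```text
t: 1.43
ee_pos: [0.4396, -0.1161, 0.2479]
ee_rot: [0.514, 0.489, -0.513, 0.483]
force: [0.5, -0.8, -0.3]
finger_gap: 1.0
```

```bash
python3 - <<'E'
from h import *
s=state();print(s["t"],s["ee_pos"],s["force"],s["joints"].round(2))
plan(np.array([.520,-.040,.235]),Rt(),7)
E
```

```text
1.4333 [ 0.43955745 -0.11605246  0.24789864] [ 0.51314921 -0.77879268 -0.2895714 ] [-0.42  0.16 -0.43  0.99  0.    1.2 ]
[-0.0366, -0.001, 0.0007, 0.0019, 0.0109, -0.0115, -1.0] ,
[-0.0366, -0.001, 0.0007, 0.0019, 0.0113, -0.0111, -1.0] ,
[-0.0366, -0.001, 0.0007, 0.0019, 0.0117, -0.0106, -1.0] ,
[-0.0366, -0.001, 0.0007, 0.0018, 0.0121, -0.0102, -1.0] ,
[-0.0366, -0.001, 0.0007, 0.0018, 0.0124, -0.0098, -1.0] ,
[-0.0366, -0.001, 0.0007, 0.0018, 0.0128, -0.0093, -1.0] ,
[-0.0366, -0.001, 0.0007, 0.0018, 0.0131, -0.0088, -1.0] ,
```

Request:
carry_out([
  [[-0.037,-0.001,0.001,0.002,0.011,-0.0115,-1],[-0.037,-0.001,0.001,0.002,0.0113,-0.011,-1],[-0.037,-0.001,0.001,0.002,0.0117,-0.0106,-1],[-0.037,-0.001,0.001,0.002,0.012,-0.01,-1],[-0.037,-0.001,0.001,0.002,0.0124,-0.01,-1],[-0.037,-0.001,0.001,0.002,0.0128,-0.0095,-1],[-0.037,-0.001,0.001,0.002,0.013,-0.009,-1],[0,0,0,0,0,0,-1]],
])

```text
t: 2.1
ee_pos: [0.5228, -0.0275, 0.2307]
ee_rot: [0.44, 0.555, -0.439, 0.553]
force: [0.4, 0.1, -0.0]
finger_gap: 0.999
```

```bash
python3 - <<'E'
from h import *
from bench import camera
s=state();print(s["t"],s["ee_pos"],s["force"],s["joints"].round(2))
plan(np.array([.520,-.040,.177]),Rt(),4)
for n in("side","top"):
    c=camera(n);cv2.imwrite(f"pics/{n}1.png",c["pixels"])
a=cv2.imread("pics/side1.png")[150:350,180:380];cv2.imwrite("pics/side1z.png",cv2.resize(a,None,fx=3,fy=3,interpolation=cv2.INTER_CUBIC))
E
```

```text
2.1 [ 0.52283842 -0.0275034   0.23072829] [ 0.36518676  0.05644994 -0.02646787] [-0.2   0.3  -0.3   0.98  0.    1.15]
[0.0072, -0.0008, 0.0001, 0.0134, -0.0014, 0.0029, -1.0] ,
[0.0072, -0.0008, 0.0001, 0.0134, -0.0014, 0.0029, -1.0] ,
[0.0072, -0.0008, 0.0001, 0.0134, -0.0014, 0.0029, -1.0] ,
[0.0072, -0.0008, 0.0001, 0.0134, -0.0013, 0.0029, -1.0] ,
```

View pics/side1z.png

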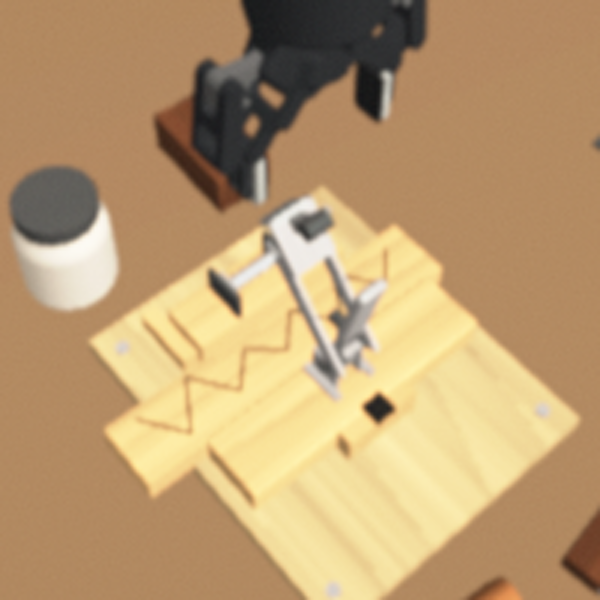

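Side view: the fingers straddle the cross grip (about (313,222) in the zoom), slightly toward the jaw. Correcting and descending.

Request:
carry_out([
  [[0.01,-0.001,0,0.004,-0.003,0.006,-1],[0.01,-0.001,0,0.012,-0.002,0.005,-1],[0.007,-0.001,0,0.014,-0.001,0.001,-1],[0,0,0,0.014,0,0,-1],[0,0,0,0.009,0,0,-1],[0,0,0,0,0,0,-1]],
])

```text
t: 2.7
ee_pos: [0.5141, -0.0481, 0.1761]
ee_rot: [0.449, 0.545, -0.452, 0.545]
force: [-0.2, -0.3, 0.4]
finger_gap: 0.998
```

```bash
python3 - <<'E'
from h import *
from bench import camera
s=state();print(s["t"],s["ee_pos"],inj(s["ee_pos"]),s["force"])
plan(np.array([.520,-.040,.177]),Rt(),1)
c=camera("side");cv2.imwrite(f"pics/side2.png",c["pixels"])
a=c["pixels"][150:350,180:380];cv2.imwrite("pics/side2z.png",cv2.resize(a,None,fx=3,fy=3,interpolation=cv2.INTER_CUBIC))
E
```

```text
2.7 [ 0.51412066 -0.04809702  0.17608362] [  4.58971464   7.39056083 176.08361855] [-0.21233131 -0.29741985  0.36987675]
[-0.0132, 0.0031, 0.0034, -0.001, 0.0073, -0.0068, -1.0] ,
```

View pics/side2z.png

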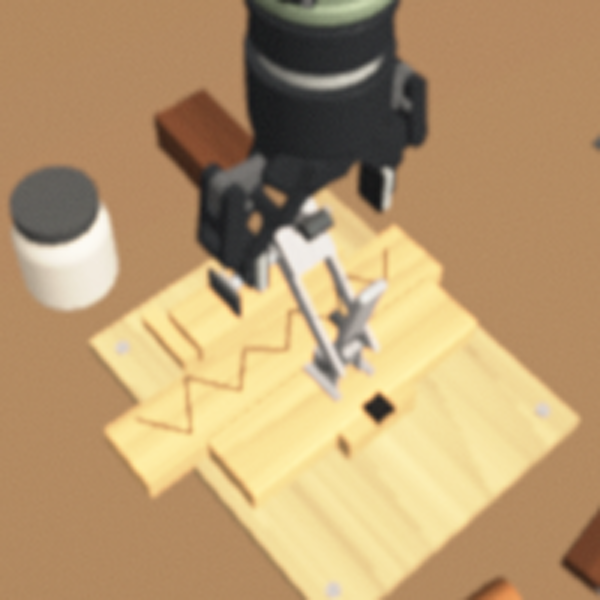

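Request:
carry_out([
  [[-0.006,0.002,0.002,0,0.004,-0.004,-1],[-0.002,0,0,0,0.001,-0.001,-1],[0,0,0,0,0,0,-1]],
])

```text
t: 3.0
ee_pos: [0.5191, -0.043, 0.1784]
ee_rot: [0.449, 0.546, -0.449, 0.547]
force: [0.3, -0.4, 0.0]
finger_gap: 1.003
```

```bash
python3 - <<'E'
from h import *
s=state();print(s["t"],s["ee_pos"],inj(s["ee_pos"]),s["force"])
plan(np.array([.520,-.040,.177]),Rt(),1)
E
```

```text
3.0 [ 0.51910619 -0.0429751   0.17841671] [  8.60903505   1.48001088 178.4167122 ] [ 0.32028149 -0.43405254  0.01928232]
[-0.0065, 0.002, -0.0009, 0.0014, 0.0015, -0.0027, -1.0] ,
```

Request:
carry_out([
  [[-0.006,0.002,0,0.001,0.0015,-0.0027,-1],[0,0,0,0,0,0,1],[0,0,0,0,0,0,1],[0,0,0,0,0,0,1],[0,0,0,0,0,0,1],[0,0,0,0,0,0,1],[0,0,0,0,0,0,1],[0,0,0,0,0,0,1]],
], force=50)

```text
t: 3.67
ee_pos: [0.5192, -0.039, 0.1792]
ee_rot: [0.446, 0.548, -0.447, 0.548]
force: [2.7, -0.4, -1.8]
finger_gap: 0.197
```

```bash
python3 - <<'E'
from h import *
from bench import camera
s=state();print(s["t"],s["ee_pos"],inj(s["ee_pos"]),s["force"],s["finger_gap"])
for n in("side","top"):
  c=camera(n)
  a=c["pixels"][150:350,180:380] if n=="side" else c["pixels"][140:340,220:420];cv2.imwrite(f"pics/{n}3z.png",cv2.resize(a,None,fx=3,fy=3,interpolation=cv2.INTER_CUBIC))
E
```

```text
3.6667 [ 0.51916866 -0.0389541   0.17921745] [ 12.53600691   0.61325879 179.21744891] [ 2.69593074 -0.3929046  -1.78464061] 0.19740339338765478
```

View pics/side3z.png

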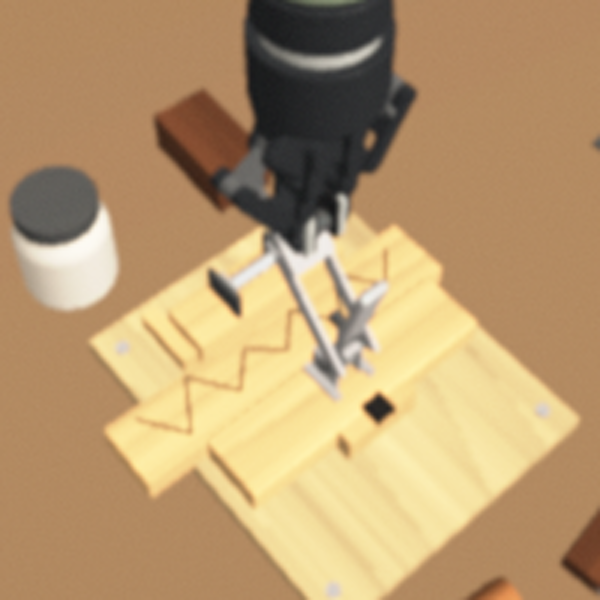

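```bash
cat >> h.py <<'E'
DG=10.3 # tcp behind grip centre along tool x (mm)
def tcp_for(q,e,tilt):
    g=claw(q,e,100,0,36); g=g+DG*np.array([np.sin(tilt),0,np.cos(tilt)]); return jw(PJ,g)[0]
def grip2qe(s=None):
    s=s or state(); R=Ro.from_quat(s["ee_rot"]).as_matrix(); g=inj(s["ee_pos"]+R[:,0]*DG/1000)
    r=least_squares(lambda v:(claw(v[0],v[1],100,0,36)-g)[[0,2]],[1.8,.4]); return r.x,g
E
python3 - <<'E'
from h import *
print(grip2qe())
for q,e in((1.37,.88),(1.6,.8),(1.85,.72),(2.12,.6),(2.12,.3),(2.12,.1),(2.12,-.05),(2.12,-.2)):print(q,e,claw(q,e,100,0,36)[[0,2]].round(1),claw(q,e,102,0,-8)[[0,2]].round(1),hand(q,110)[[0,2]].round())
plan(tcp_for(1.75,.76,0),Rt(0),5,1)
E
```

```text
(array([1.35468068, 0.86629555]), array([ 12.46558486,   0.3681224 , 168.90387807]))
1.37 0.88 [ 11.4 169.6] [ 46.6 143.1] [-37. 160.]
1.6 0.8 [ 23.5 168.1] [ 56.5 138.9] [-12. 162.]
1.85 0.72 [ 36. 165.] [ 66.5 133.2] [ 15. 158.]
2.12 0.6 [ 52.1 157.6] [ 78.6 122.4] [ 42. 146.]
2.12 0.3 [ 74.8 135.3] [89.7 93.9] [ 42. 146.]
2.12 0.1 [ 85.8 117.2] [92.2 73.6] [ 42. 146.]
2.12 -0.05 [ 91.6 102.3] [91.4 58.3] [ 42. 146.]
2.12 -0.2 [95.1 86.8] [88.3 43.3] [ 42. 146.]
[0.0003, 0.0001, 0.0, 0.0004, 0.0001, -0.0036, 1.0] ,
[0.0003, 0.0001, 0.0, 0.0004, 0.0001, -0.0036, 1.0] ,
[0.0003, 0.0001, 0.0, 0.0004, 0.0001, -0.0036, 1.0] ,
[0.0003, 0.0001, 0.0, 0.0004, 0.0001, -0.0036, 1.0] ,
[0.0003, 0.0001, 0.0, 0.0004, 0.0001, -0.0036, 1.0] ,
```

```bash
python3 - <<'E'
from h import *
for q,e in((1.37,.88),(1.48,.64),(1.6,.4),(1.75,.25),(1.9,.1),(2.12,-.05),(2.12,-.2)):print(q,e,claw(q,e,100,0,36)[[0,2]].round(1),claw(q,e,102,0,-8)[[0,2]].round(1))
plan(tcp_for(1.48,.64,0),Rt(0),5,1)
E
```

```text
1.37 0.88 [ 11.4 169.6] [ 46.6 143.1]
1.48 0.64 [ 36.1 159.1] [ 64. 125.]
1.6 0.4 [ 57.7 143.4] [ 76.7 103.6]
1.75 0.25 [ 70.6 131.5] [83.4 89.3]
1.9 0.1 [ 81.5 117.8] [87.9 74.2]
2.12 -0.05 [ 91.6 102.3] [91.4 58.3]
2.12 -0.2 [95.1 86.8] [88.3 43.3]
[0.0003, 0.0001, 0.0, 0.002, 0.0001, -0.0047, 1.0] ,
[0.0003, 0.0001, 0.0, 0.002, 0.0001, -0.0047, 1.0] ,
[0.0003, 0.0001, 0.0, 0.002, 0.0001, -0.0047, 1.0] ,
[0.0003, 0.0001, 0.0, 0.002, 0.0001, -0.0047, 1.0] ,
[0.0003, 0.0001, 0.0, 0.002, 0.0001, -0.0047, 1.0] ,
```

Request:
carry_out([
  [[0,0,0,0.002,0,-0.005,1],[0,0,0,0.002,0,-0.005,1],[0,0,0,0.002,0,-0.005,1],[0,0,0,0.002,0,-0.004,1],[0,0,0,0.001,0,-0.003,1]],
])

```text
t: 4.18
ee_pos: [0.5153, -0.0192, 0.1702]
ee_rot: [0.445, 0.545, -0.45, 0.55]
force: [-0.6, -5.0, -2.4]
finger_gap: 0.192
```

```bash
python3 - <<'E'
from h import *
s=state();print(s["t"],s["force"],s["finger_gap"],grip2qe(s))
plan(tcp_for(1.6,.4,0),Rt(0),5,1)
E
```

```text
4.1833 [-0.571998   -4.98718351 -2.43643069] 0.19183214716695415 (array([1.40727951, 0.66422281]), array([ 32.60557516,   0.43946012, 159.8807098 ]))
[-0.0002, 0.0019, 0.0001, 0.0033, 0.0001, -0.005, 1.0] ,
[-0.0002, 0.0019, 0.0001, 0.0033, 0.0001, -0.005, 1.0] ,
[-0.0002, 0.0019, 0.0001, 0.0033, 0.0001, -0.005, 1.0] ,
[-0.0002, 0.0019, 0.0001, 0.0033, 0.0001, -0.005, 1.0] ,
[-0.0002, 0.0019, 0.0001, 0.0033, 0.0001, -0.005, 1.0] ,
```

Request:
carry_out([
  [[0,0,0,0.003,0,-0.005,1],[0,0,0,0.003,0,-0.005,1],[0,0,0,0.003,0,-0.005,1],[0,0,0,0.003,0,-0.005,1],[0,0,0,0.003,0,-0.004,1]],
])

```text
t: 4.6
ee_pos: [0.5103, 0.0049, 0.1528]
ee_rot: [0.444, 0.544, -0.451, 0.551]
force: [-0.4, -3.8, 0.3]
finger_gap: 0.195
```

```bash
python3 - <<'E'
from h import *
from bench import camera
s=state();print(s["t"],s["force"],s["finger_gap"],grip2qe(s))
plan(tcp_for(1.9,.1,0.1),Rt(0.1),6,1)
for n in("side","top"):
  c=camera(n)
  a=c["pixels"][150:350,180:380] if n=="side" else c["pixels"][140:340,220:420];cv2.imwrite(f"pics/{n}4z.png",cv2.resize(a,None,fx=2,fy=2,interpolation=cv2.INTER_CUBIC))
cv2.imwrite("pics/b4.png",np.hstack([cv2.imread("pics/side4z.png"),cv2.imread("pics/top4z.png")]))
E
```

```text
4.6 [-0.37555983 -3.81507369  0.31805742] 0.1945241325883178 (array([1.54349151, 0.3936845 ]), array([ 57.11098455,   0.49418287, 142.54368211]))
[-0.0002, -0.0143, 0.0003, 0.0041, 0.0001, -0.0043, 1.0] ,
[-0.0002, -0.0143, 0.0003, 0.004, 0.0001, -0.0043, 1.0] ,
[-0.0002, -0.0143, 0.0003, 0.0039, 0.0001, -0.0044, 1.0] ,
[-0.0002, -0.0143, 0.0003, 0.0039, 0.0001, -0.0044, 1.0] ,
[-0.0002, -0.0143, 0.0003, 0.0038, 0.0001, -0.0045, 1.0] ,
[-0.0002, -0.0143, 0.0003, 0.0038, 0.0001, -0.0045, 1.0] ,
```

View pics/b4.png

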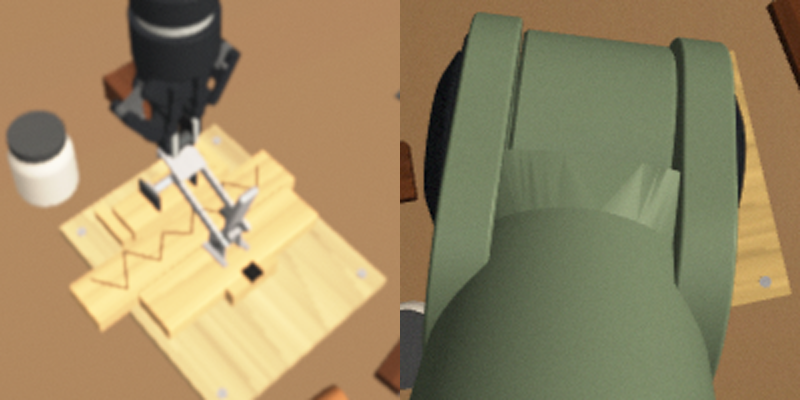

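The side view shows the claw following the gripper with the head now above the jaw near (190,165). The top view is blocked by the arm. Continuing.

Request:
carry_out([
  [[0,-0.015,0,0.004,0,-0.004,1],[0,-0.015,0,0.004,0,-0.0045,1],[0,-0.015,0,0.004,0,-0.0045,1],[0,-0.015,0,0.004,0,-0.0045,1],[0,-0.015,0,0.0035,0,-0.004,1],[0,0,0,0,0,0,1]],
])

```text
t: 5.2
ee_pos: [0.5064, 0.0242, 0.1305]
ee_rot: [0.424, 0.519, -0.471, 0.574]
force: [0.4, -3.6, -0.6]
finger_gap: 0.197
```

```bash
python3 - <<'E'
from h import *
s=state();print(s["t"],s["force"],s["finger_gap"],grip2qe(s))
plan(tcp_for(2.12,-.0,0.2),Rt(0.2),5,1)
E
```

```text
5.2 [ 0.43215226 -3.5676987  -0.55193115] 0.19709032633625956 (array([1.68799671, 0.12876995]), array([ 75.91347732,   0.50664245, 120.21015185]))
[-0.0005, -0.0194, 0.0004, 0.0023, 0.0001, -0.0033, 1.0] ,
[-0.0005, -0.0194, 0.0004, 0.0022, 0.0001, -0.0033, 1.0] ,
[-0.0005, -0.0194, 0.0004, 0.0021, 0.0001, -0.0033, 1.0] ,
[-0.0005, -0.0194, 0.0004, 0.0021, 0.0001, -0.0034, 1.0] ,
[-0.0005, -0.0194, 0.0004, 0.002, 0.0001, -0.0034, 1.0] ,
```

Request:
carry_out([
  [[0,-0.02,0,0.001,0,-0.005,1],[0,-0.02,0,0.001,0,-0.005,1],[0,-0.02,0,0.001,0,-0.005,1],[0,-0.02,0,0.001,0,-0.004,1],[0,0,0,0,0,0,1]],
])

```text
t: 5.62
ee_pos: [0.5041, 0.0356, 0.1224]
ee_rot: [0.399, 0.486, -0.495, 0.6]
force: [-0.2, -1.3, 1.7]
finger_gap: 0.193
```

```bash
python3 - <<'E'
from h import *
s=state();v=grip2qe(s);print(s["t"],s["force"],s["finger_gap"],v,claw(*v[0],102,0,-8))
plan(tcp_for(2.12,-.0,0.2),Rt(0.2),4,1)
E
```

```text
5.6167 [-0.16765336 -1.29903609  1.67010419] 0.1930445407756251 (array([2.02907203, 0.04581391]), array([ 86.39866259,   0.47576753, 112.29202534])) [90.41167104  0.         68.42978916]
[-0.0018, 0.0031, 0.0009, 0.001, 0.0001, -0.0011, 1.0] ,
[-0.0018, 0.0031, 0.0009, 0.001, 0.0001, -0.0011, 1.0] ,
[-0.0018, 0.0031, 0.0009, 0.001, 0.0001, -0.0011, 1.0] ,
[-0.0018, 0.0031, 0.0009, 0.001, 0.0001, -0.0011, 1.0] ,
```

Request:
carry_out([
  [[0,0,0,0.002,0,-0.002,1],[0,0,0,0.002,0,-0.002,1],[0,0,0,0.001,0,-0.001,1],[0,0,0,0,0,0,1]],
])

```text
t: 5.95
ee_pos: [0.5032, 0.0398, 0.1158]
ee_rot: [0.397, 0.484, -0.496, 0.602]
force: [1.8, -4.5, -0.4]
finger_gap: 0.197
```

```bash
cat > look.py <<'E'
from h import *
from bench import camera
import sys
k=sys.argv[1]
c=camera("side");p=c["pixels"]
a=p[195:325,220:350];a=cv2.resize(a,None,fx=4.6,fy=4.6,interpolation=cv2.INTER_CUBIC);cv2.imwrite(f"pics/{k}.png",a)
E
python3 - <<'E'
from h import *
s=state();v=grip2qe(s);print(s["t"],s["force"],s["finger_gap"],v,claw(*v[0],102,0,-8))
plan(tcp_for(2.12,-.2,0.2),Rt(0.2),4,1)
E
python3 look.py l5
```

```text
5.95 [ 1.79130937 -4.49682517 -0.40965424] 0.19699259081831952 (array([ 2.12739821, -0.01613468]), array([ 90.64371053,   0.51845996, 105.72707594])) [91.93355509  0.         61.70053507]
[-0.0016, 0.0047, 0.0007, 0.0044, 0.0001, -0.0021, 1.0] ,
[-0.0016, 0.0047, 0.0007, 0.0044, 0.0001, -0.002, 1.0] ,
[-0.0016, 0.0047, 0.0007, 0.0044, 0.0001, -0.002, 1.0] ,
[-0.0016, 0.0047, 0.0007, 0.0044, 0.0001, -0.002, 1.0] ,
```

View pics/l5.png

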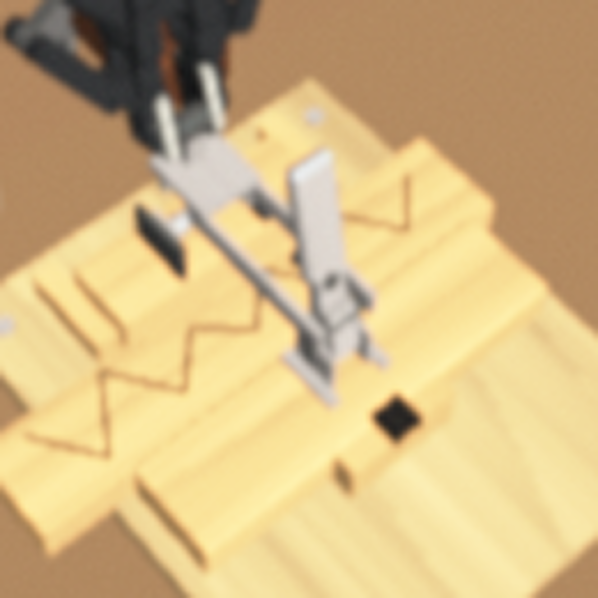

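```bash
cat > ov.py <<'E'
from h import *
import sys
Z["side"]=(4.6,220,195)
def kb(im,kx):
    for dx in(-5,5):
      p=zz("side",proj("side",jw(PJ,[[kx+dx,-22,52],[kx+dx,22,52]])));cv2.polylines(im,[p.round().astype(int)],False,(255,255,0),1)
    return im
im=cv2.imread(f"pics/{sys.argv[1]}.png");q,e,kx=map(float,sys.argv[2:5])
cv2.imwrite(f"pics/{sys.argv[1]}o.png",kb(draw(im,"side",PJ,q,e),kx))
E
python3 ov.py l5 2.127 -.016 75
```

```text
(no output)
```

View pics/l5o.png

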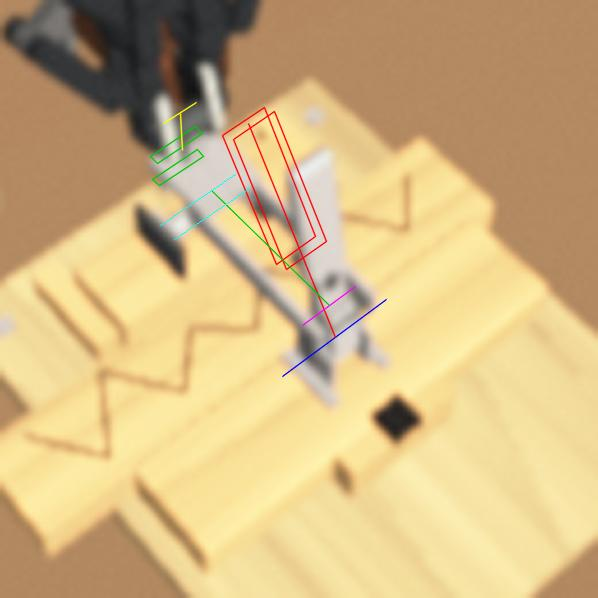

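```bash
python3 - <<'E'
import sys;sys.argv=["x","l5","2","0","75"]
from ov import *
ims=[]
for q in(1.6,1.8):
    im=cv2.imread("pics/l5.png");ims.append(kb(draw(im,"side",PJ,q,-.02),75)[60:460,120:460])
cv2.imwrite("pics/l5c.png",np.hstack(ims))
E
```

```text
(no output)
```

View pics/l5c.png

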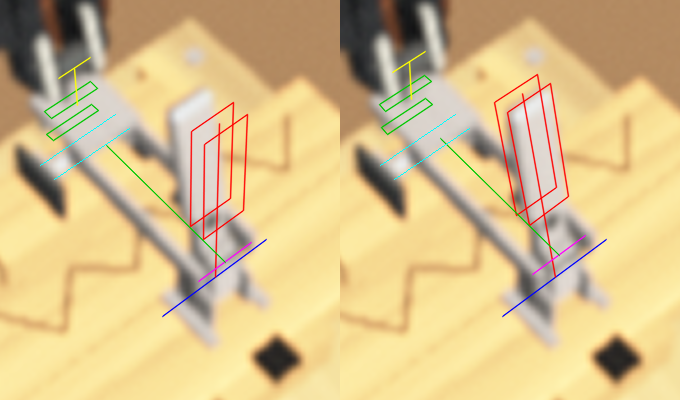

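The overlay shows the lever at only q≈1.75, so the grip slipped about 6 mm in the pads. I'll hold tighter and push further toward +x.

Request:
carry_out([
  [[0,0,0,0,0,0,1],[0,0,0,0,0,0,1],[0,0,0,0,0,-0.003,1],[0,0,0,0,0,-0.003,1],[0,0,0,0,0,-0.003,1],[0,0,0,0,0,0,1]],
], force=100)

```text
t: 6.5
ee_pos: [0.5024, 0.0439, 0.1143]
ee_rot: [0.395, 0.479, -0.5, 0.605]
force: [0.1, -1.4, 0.7]
finger_gap: 0.176
```

```bash

python3 - <<'E'
from h import *
s=state();v=grip2qe(s);print(s["t"],s["force"],s["finger_gap"],v,claw(*v[0],102,0,-8))
E
python3 look.py l6;  python3 - <<'E'
import sys;sys.argv=["x","l6","2","0","75"]
from ov import *
ims=[]
for q,e in((1.9,-.03),(2.1,-.03)):
    im=cv2.imread("pics/l6.png");ims.append(kb(draw(im,"side",PJ,q,e),75)[60:460,120:460])
cv2.imwrite("pics/l6c.png",np.hstack([cv2.imread("pics/l6.png")[60:460,120:460]]+ims[:1]))
E
```

```text
6.5 [ 0.08135682 -1.40519922  0.73471087] 0.17617920924310662 (array([ 2.3443039 , -0.01557782]), array([ 94.66886031,   0.46990894, 104.23739886])) [95.98322144  0.         60.21158308]
```

View pics/l6c.png

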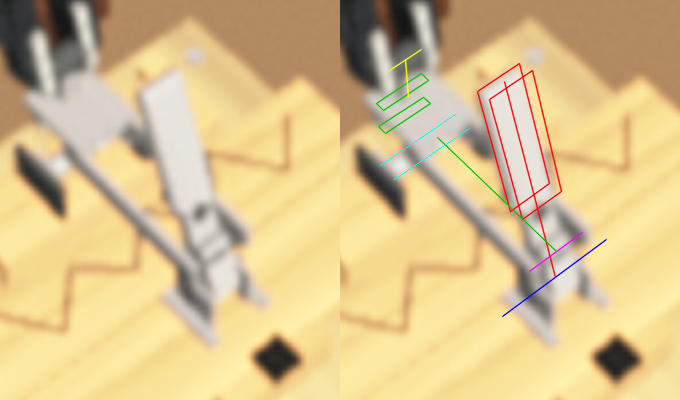

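Request:
carry_out([
  [[0,0,0,0.003,0,-0.002,1],[0,0,0,0.003,0,-0.002,1],[0,0,0,0.002,0,-0.001,1]],
])

```text
t: 6.8
ee_pos: [0.5019, 0.0468, 0.1058]
ee_rot: [0.394, 0.478, -0.5, 0.605]
force: [-0.7, -3.3, 5.6]
finger_gap: 0.171
```

```bash

python3 - <<'E'
from h import *
s=state();v=grip2qe(s);print(s["t"],s["force"],s["finger_gap"],v,claw(*v[0],102,0,-8))
E
python3 look.py l7;  python3 - <<'E'
import sys;sys.argv=["x","l7","2","0","75"]
from ov import *
ims=[]
for q,e in((2.0,-.1),(2.1,-.03)):
    im=cv2.imread("pics/l7.png");ims.append(kb(draw(im,"side",PJ,q,e),75)[60:460,120:460])
cv2.imwrite("pics/l7c.png",np.hstack([cv2.imread("pics/l7.png")[60:460,120:460]]+ims[:1]))
E
```

```text
6.8 [-0.73230629 -3.25458204  5.61139251] 0.17130145696200494 (array([ 2.37691111, -0.09528787]), array([97.6671845 ,  0.42033243, 95.81500549])) [95.47178707  0.         51.82432205]
```

View pics/l7c.png

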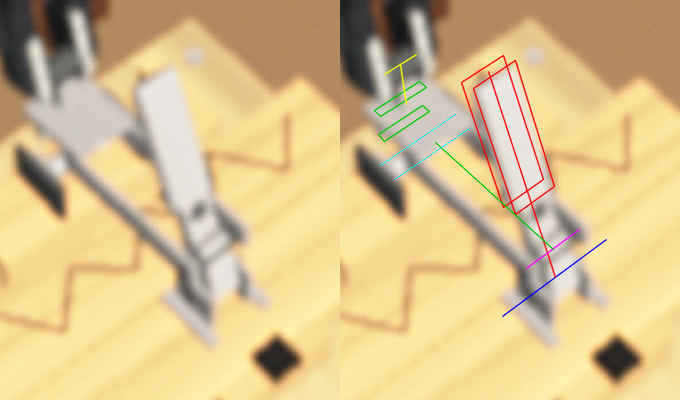

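```bash
python3 - <<'E'
from h import *
Z["side"]=(4.6,220,195)
def fit(pts,off=(0,.9)):
    def f(v):
        q,e=v
        X=[hand(q,110,11,4),hand(q,110,-11,4),claw(q,e,107,13,18),claw(q,e,107,-13,18)]
        return np.concatenate([(proj("side",jw(PJ,x))+off-unz("side",p))[0] for x,p in zip(X,pts)])
    r=least_squares(f,[2,0]);print(r.x,r.fun.reshape(-1,2).round(1),claw(*r.x,102,0,-8),claw(*r.x,100,0,36))
fit([(258,146),(297,126),(148,162),(196,136)])  # l7
fit([(260,148),(297,130),(148,155),(196,134)])  # l6
fit([(291,170),(328,151),(155,163),(220,137)])  # l5
E
```

```text
[ 1.91965957 -0.10403378] [[-0.9  1.6]
 [-0.2 -0.2]
 [ 1.3  0.4]
 [ 0.7 -0.4]] [86.59462965  0.         53.42706742] [89.17467651  0.         97.39686794]
[ 1.90807226 -0.06973448] [[-0.9  1.4]
 [ 0.2 -0.8]
 [ 1.3  1. ]
 [ 0.8 -0.9]] [86.94001491  0.         56.89839729] [ 88.01070658   0.         100.93081284]
[ 1.72306764 -0.06599716] [[-0.7  1.4]
 [ 0.5 -0.7]
 [ 0.9  0.3]
 [-3.3 -0.5]] [83.3065107   0.         57.07275006] [ 84.21263243   0.         101.1088596 ]
```

Request:
carry_out([
  [[0,0,0,0.002,0,-0.003,1],[0,0,0,0.002,0,-0.002,1],[0,0,0,0.002,0,-0.002,1]],
])

```text
t: 7.1
ee_pos: [0.5012, 0.0502, 0.0986]
ee_rot: [0.394, 0.476, -0.502, 0.606]
force: [0.2, -1.7, 4.4]
finger_gap: 0.177
```

```bash

python3 - <<'E'
from h import *
s=state();v=grip2qe(s);print(s["t"],s["force"],s["finger_gap"],v,claw(*v[0],102,0,-8))
E
python3 look.py l8
```

```text
7.1 [ 0.16911163 -1.74995368  4.4120769 ] 0.1774738205939678 (array([ 2.49892262, -0.15245531]), array([101.05986766,   0.4239354 ,  88.57849959])) [96.35459139  0.         44.78511682]
```

View pics/l8.png

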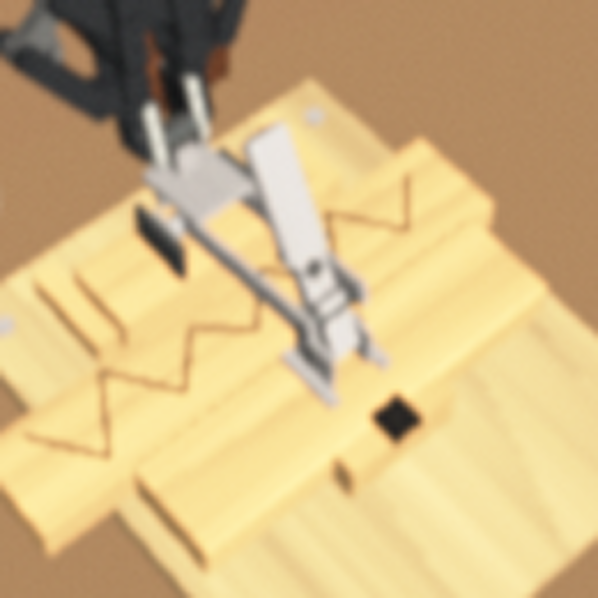

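```bash
cat >>h.py <<'E'
def vfit(pts,off=(0,.9)):
    Z["side"]=(4.6,220,195)
    def f(v):
        q,e=v
        X=[hand(q,110,11,4),hand(q,110,-11,4),claw(q,e,107,13,18),claw(q,e,107,-13,18)]
        return np.concatenate([(proj("side",jw(PJ,x))+off-unz("side",p))[0] for x,p in zip(X,pts)])
    r=least_squares(f,[2,0]);print(r.x.round(3),r.fun.round(1),"nose",claw(*r.x,102,0,-8).round(1),"grip",claw(*r.x,100,0,36).round(1))
E
python3 -c "
from h import *
vfit([(247,145),(283,123),(147,175),(205,145)])"
```

```text
[ 1.98  -0.192] [-0.6  0.7  0.6 -0.6  1.3 -0.1 -1.5  0.1] nose [85.8  0.  44.6] grip [92.2  0.  88.1]
```

Request:
carry_out([
  [[0,0,0,0.002,0,-0.001,1],[0,0,0,0.002,0,0,1],[0,0,0,0,0,0,1]],
])

```text
t: 7.4
ee_pos: [0.5007, 0.0522, 0.0933]
ee_rot: [0.395, 0.477, -0.501, 0.605]
force: [-0.5, -3.2, 1.7]
finger_gap: 0.175
```

```bash

python3 - <<'E'
from h import *
s=state();v=grip2qe(s);print(s["t"],s["force"],s["finger_gap"],v,claw(*v[0],102,0,-8))
E
python3 look.py l9
```

```text
7.4 [-0.52373901 -3.23594952  1.72746299] 0.17454546119713146 (array([ 2.58658158, -0.19279489]), array([103.16915795,   0.52262105,  83.2643013 ])) [96.70158225  0.         39.69630313]
```

View pics/l9.png

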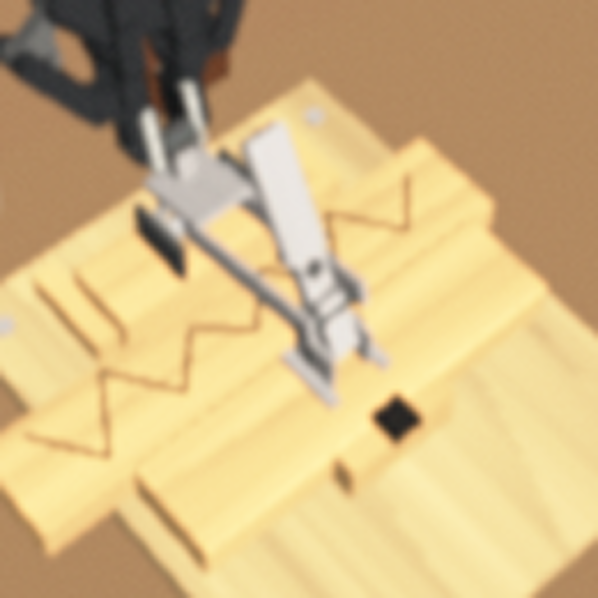

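Request:
carry_out([
  [[0,0,0,0,0,0,0.2],[0,0,0,0,0,0,0.2],[0,0,0,0,0,0,0.2],[0,0,0,-0.01,0,-0.002,0.2],[0,0,0,-0.02,0,-0.003,0.2],[0,0,0,-0.025,0,-0.004,0.2],[0,0,0,-0.025,0,-0.004,0.2],[0,0,0,-0.02,0,0,0.2]],
], force=30)

```text
t: 8.12
ee_pos: [0.4878, 0.091, 0.1839]
ee_rot: [0.394, 0.486, -0.5, 0.599]
force: [1.0, 0.5, -0.3]
finger_gap: 0.401
```

```bash

python3 - <<'E'
from h import *
s=state();print(s["t"],s["force"],s["finger_gap"])
E
python3 look.py l10
```

```text
8.1167 [ 0.99286897  0.45287375 -0.32847838] 0.4006857567641029
```

View pics/l10.png

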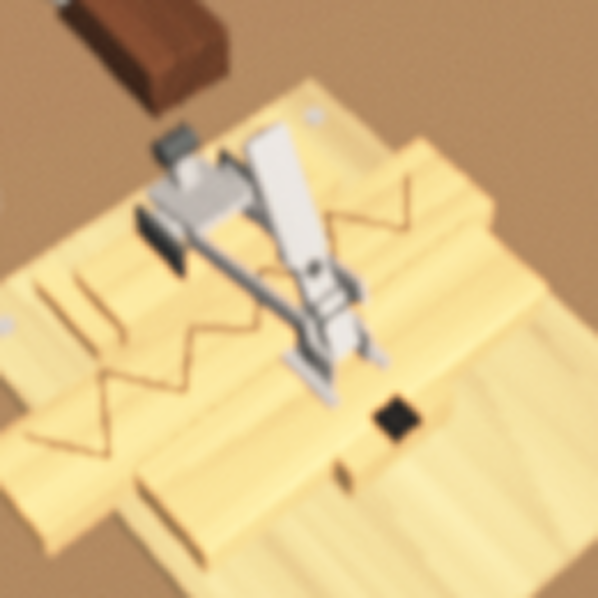

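```bash
python3 -c "
from h import *
vfit([(246,145),(283,122),(149,188),(212,157)])
s=state();print(inj(s['ee_pos']))
for q in (2.0,1.9,1.6,1.3,1,.7,.3,0):print(q,hand(q,80,0,4).round(),hand(q,85,0,4).round())
"
```

```text
[ 1.982 -0.278] [-0.5  0.6  0.6 -0.4  1.2 -0.1 -2.8  0.3] nose [83.1  0.  36.2] grip [93.3  0.  79. ]
[146.44482803   3.19626051 187.49580827]
2.0 [ 22.   0. 123.] [ 24.   0. 128.]
1.9 [ 15.   0. 126.] [ 16.   0. 131.]
1.6 [ -9.   0. 132.] [ -9.   0. 137.]
1.3 [-33.   0. 130.] [-34.   0. 135.]
1 [-55.   0. 121.] [-58.   0. 126.]
0.7 [-74.   0. 107.] [-77.   0. 110.]
0.3 [-90.   0.  79.] [-95.   0.  81.]
0 [-95.   0.  56.] [-100.    0.   56.]
```

The claw head now rests on the keeper between the cheeks: grip visible at (178,145), visual fit q≈1.98, e≈-0.28, nose about 8 mm past the bar centre and 16 mm below it. Next I push the lever with closed fingers.

```bash
python3 - <<'E'
from h import *
plan(jw(PJ,[60,0,131])[0],Rt(.5),7,1)
E
```

```text
[-0.0009, -0.04, 0.0018, 0.0106, 0.0007, 0.0103, 1.0] ,
[-0.0009, -0.04, 0.0018, 0.011, 0.0006, 0.0099, 1.0] ,
[-0.0009, -0.04, 0.0018, 0.0114, 0.0006, 0.0094, 1.0] ,
[-0.0009, -0.04, 0.0018, 0.0117, 0.0006, 0.009, 1.0] ,
[-0.0009, -0.04, 0.0018, 0.0121, 0.0005, 0.0085, 1.0] ,
[-0.0009, -0.04, 0.0018, 0.0124, 0.0005, 0.008, 1.0] ,
[-0.0009, -0.04, 0.0018, 0.0127, 0.0005, 0.0075, 1.0] ,
```

Request:
carry_out([
  [[-0.001,-0.04,0.002,0.0105,0.0007,0.0103,1],[-0.001,-0.04,0.002,0.011,0.0007,0.01,1],[-0.001,-0.04,0.002,0.0115,0.0007,0.0095,1],[-0.001,-0.04,0.002,0.0115,0.0005,0.009,1],[-0.001,-0.04,0.002,0.0115,0.0005,0.0085,1],[0,0,0,0,0,0,1]],
])

```text
t: 8.67
ee_pos: [0.5078, 0.0331, 0.1496]
ee_rot: [0.345, 0.42, -0.528, 0.653]
force: [-1.4, -0.1, -0.2]
finger_gap: 0.0
```

```bash
python3 - <<'E'
from h import *
s=state();print(s["t"],inj(s["ee_pos"]).round(1),s["force"],s["finger_gap"],s["joints"].round(2))
plan(jw(PJ,[50,0,130])[0],Rt(.5),3,1)
E
```

```text
8.6667 [ 85.4  -2.7 149.6] [-1.4117614  -0.05187224 -0.22054394] 0.00012948029135173689 [ 0.15  0.37 -0.5   0.67 -0.42  1.51]
[0.0004, -0.026, -0.0027, 0.0108, -0.001, 0.0081, 1.0] ,
[0.0004, -0.026, -0.0027, 0.011, -0.001, 0.0078, 1.0] ,
[0.0004, -0.026, -0.0027, 0.0112, -0.0009, 0.0075, 1.0] ,
```

Request:
carry_out([
  [[0,-0.026,-0.003,0.01,-0.001,0.0075,1],[0,-0.026,-0.003,0.01,-0.001,0.0075,1],[0,-0.015,0,0.005,0,0.004,1],[0,0,0,0,0,0,1]],
])

```text
t: 9.0
ee_pos: [0.5112, 0.0066, 0.1341]
ee_rot: [0.326, 0.401, -0.54, 0.664]
force: [0.1, 0.2, 0.2]
finger_gap: -0.001
```

```bash
python3 - <<'E'
from h import *
s=state();print(s["t"],inj(s["ee_pos"]).round(1),s["force"],s["finger_gap"],s["joints"].round(2))
R=Ro.from_quat(s["ee_rot"]).as_matrix();print("tilt",np.arcsin(-(R[:,0]@[np.cos(PJ[2]),np.sin(PJ[2]),0])))
E
python3 look.py l11
```

```text
9.0 [ 58.8  -0.7 134.1] [0.09229664 0.24754073 0.2112451 ] -0.0012807863422724987 [ 0.12  0.39 -0.53  0.6  -0.48  1.48]
tilt 0.4845537162101545
```

View pics/l11.png

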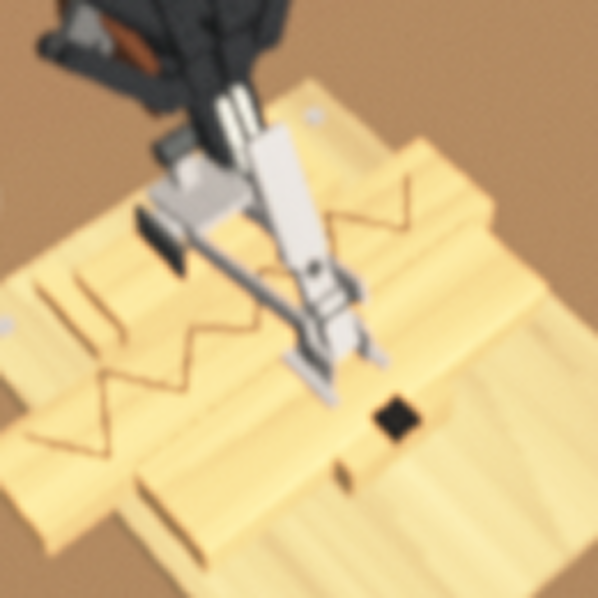

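```bash
cat >> h.py <<'E'
def tilt_now(s):
    R=Ro.from_quat(s["ee_rot"]).as_matrix();return np.arcsin(-(R[:,0]@[np.cos(PJ[2]),np.sin(PJ[2]),0]))
def corner(t,w): # fingertip corner offset from TCP in jig xz; w=+11 -> -x side, -11 -> +x side
    return 22*np.array([-np.sin(t),-np.cos(t)])+w*np.array([-np.cos(t),np.sin(t)])
def q_touch(s):
    t=tilt_now(s);p=inj(s["ee_pos"])[[0,2]];o=[]
    for w in(11,-11):
        c=p+corner(t,w)-[-15,52];d=np.hypot(*c);a=np.arctan2(c[1],-c[0]);o.append((a-np.arcsin(min(1,4/d)),d))
    return t,o
def push_plan(qs,r,t,w=11):
    s=state();p=s["ee_pos"];M=Ro.from_quat(s["ee_rot"]).as_matrix();
    for q in qs:
        c=hand(q,r,0,4)[[0,2]]-corner(t,w);T=jw(PJ,[c[0],0,c[1]])[0];R=Rt(t)
        print(q,np.r_[Ro.from_matrix(M.T@R).as_rotvec(),M.T@(T-p),1].round(4).tolist());p=T;M=R
def rep():
    s=state();print(s["t"],inj(s["ee_pos"]).round(1),"F",s["force"].round(1),"q_touch",np.round(np.array(q_touch(s)[1]),3).tolist(),"tilt",q_touch(s)[0].round(3))
E
python3 - <<'E'
from h import *
rep();push_plan([1.9,1.83,1.76,1.69,1.62,1.55],78,.48)
E
```

```text
9.05 [ 59.1  -0.8 134.4] F [ 0.1 -0.1 -0.2] q_touch [[2.196, 86.925], [2.433, 93.556]] tilt 0.484
1.9 [0.0036, 0.0041, -0.0017, 0.0077, -0.0009, 0.0244, 1.0]
1.83 [0.0, 0.0, 0.0, 0.0007, 0.0, 0.0054, 1.0]
1.76 [0.0, 0.0, 0.0, 0.0011, -0.0, 0.0054, 1.0]
1.69 [0.0, 0.0, 0.0, 0.0015, -0.0, 0.0053, 1.0]
1.62 [0.0, 0.0, 0.0, 0.0018, 0.0, 0.0051, 1.0]
1.55 [0.0, 0.0, 0.0, 0.0022, 0.0, 0.005, 1.0]
```

Request:
carry_out([
  [[0,0,0,0.002,-0.0005,0.005,1],[0,0,0,0.002,-0.0005,0.005,1],[0,0,0,0.002,0,0.005,1],[0,0,0,0.001,0,0.005,1]],
])

```text
t: 9.38
ee_pos: [0.5153, -0.0126, 0.1386]
ee_rot: [0.327, 0.403, -0.538, 0.664]
force: [-1.4, 3.8, 1.0]
finger_gap: -0.002
```

```bash
python3 - <<'E'
from h import *
rep();push_plan([1.76,1.69,1.62,1.55,1.48,1.41],78,.48)
E
```

```text
9.3833 [ 39.1  -0.9 138.6] F [-1.4  3.8  1. ] q_touch [[1.964, 79.834], [2.237, 82.054]] tilt 0.479
1.76 [0.0059, -0.0012, -0.0046, 0.0039, -0.001, 0.0156, 1.0]
1.69 [0.0, 0.0, 0.0, 0.0015, -0.0, 0.0053, 1.0]
1.62 [0.0, 0.0, 0.0, 0.0018, 0.0, 0.0051, 1.0]
1.55 [0.0, 0.0, 0.0, 0.0022, 0.0, 0.005, 1.0]
1.48 [0.0, 0.0, 0.0, 0.0025, -0.0, 0.0048, 1.0]
1.41 [0.0, 0.0, 0.0, 0.0029, 0.0, 0.0046, 1.0]
```

Request:
carry_out([
  [[0.003,0,-0.002,0.001,-0.0005,0.005,1],[0.003,0,-0.002,0.001,-0.0005,0.005,1],[0,0,0,0.001,0,0.005,1],[0,0,0,0.001,0,0.005,1],[0,0,0,0.0015,0,0.005,1],[0,0,0,0.002,0,0.005,1]],
])

```text
t: 9.88
ee_pos: [0.5215, -0.0436, 0.1465]
ee_rot: [0.331, 0.403, -0.539, 0.662]
force: [0.4, 3.4, -0.7]
finger_gap: -0.001
```

```bash
python3 - <<'E'
from h import *
rep();push_plan([1.5,1.43,1.36,1.29,1.22,1.15],78,.48)
E
python3 look.py l12
```

```text
9.8833 [  7.6  -0.7 146.5] F [ 0.4  3.4 -0.7] q_touch [[1.555, 79.976], [1.826, 73.393]] tilt 0.473
1.5 [-0.0009, -0.0071, -0.0031, 0.0037, -0.0007, 0.0028, 1.0]
1.43 [0.0, 0.0, 0.0, 0.0028, -0.0, 0.0047, 1.0]
1.36 [0.0, 0.0, 0.0, 0.0031, 0.0, 0.0045, 1.0]
1.29 [0.0, 0.0, 0.0, 0.0034, 0.0, 0.0043, 1.0]
1.22 [0.0, 0.0, 0.0, 0.0037, 0.0, 0.004, 1.0]
1.15 [0.0, 0.0, 0.0, 0.004, -0.0, 0.0038, 1.0]
```

View pics/l12.png

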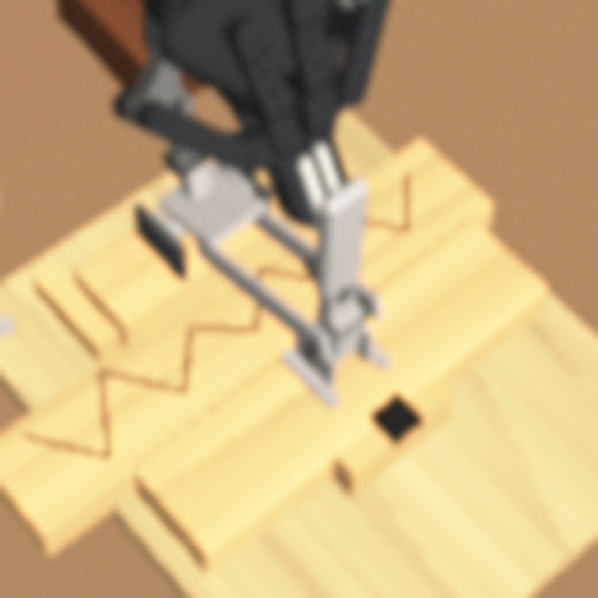

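Request:
carry_out([
  [[0,-0.007,-0.003,0.0027,-0.0007,0.004,1],[0,0,0,0.0025,0,0.0045,1],[0,0,0,0.003,0,0.0045,1],[0,0,0,0.003,0,0.0045,1],[0,0,0,0.003,0,0.004,1]],
])

```text
t: 10.35
ee_pos: [0.5266, -0.0713, 0.1436]
ee_rot: [0.328, 0.401, -0.541, 0.662]
force: [0.8, 3.9, -1.4]
finger_gap: -0.005
```

```bash
python3 - <<'E'
from h import *
rep();push_plan([1.15,1.08,1.01,.94,.87,.8],80,.48)
E
python3 look.py l13
```

```text
10.35 [-20.7  -0.2 143.6] F [ 0.8  3.9 -1.4] q_touch [[1.201, 81.355], [1.421, 67.329]] tilt 0.48
1.15 [-0.001, 0.0003, -0.0003, 0.0038, -0.0002, 0.0018, 1.0]
1.08 [0.0, 0.0, 0.0, 0.0043, -0.0, 0.0035, 1.0]
1.01 [0.0, 0.0, 0.0, 0.0046, 0.0, 0.0032, 1.0]
0.94 [0.0, 0.0, 0.0, 0.0048, 0.0, 0.0029, 1.0]
0.87 [0.0, 0.0, 0.0, 0.005, -0.0, 0.0026, 1.0]
0.8 [0.0, 0.0, 0.0, 0.0052, -0.0, 0.0022, 1.0]
```

View pics/l13.png

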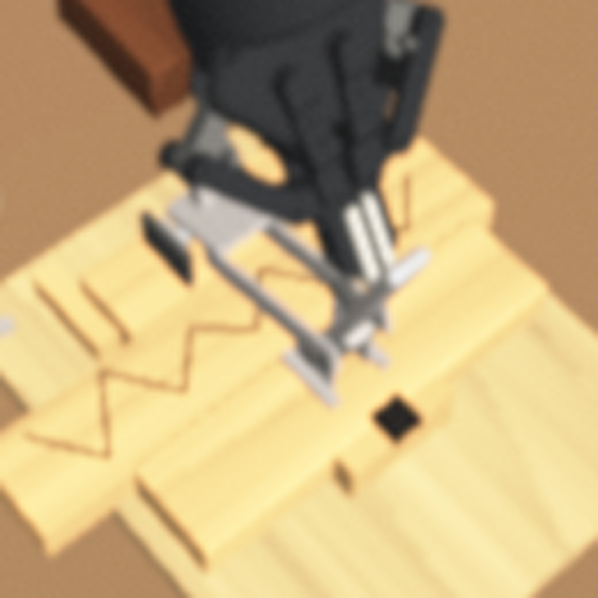

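The cheek has shifted from (135,205) to (143,213), so the claw is hooked and drawing the jaw shut.

Request:
carry_out([
  [[0,0,0,0.004,0,0.003,1],[0,0,0,0.0045,0,0.003,1],[0,0,0,0.0045,0,0.003,1],[0,0,0,0.005,0,0.0025,1]],
])

```text
t: 10.73
ee_pos: [0.5308, -0.0924, 0.1333]
ee_rot: [0.328, 0.4, -0.541, 0.663]
force: [-0.7, 5.0, 2.2]
finger_gap: -0.001
```

```bash
python3 - <<'E'
from h import *
rep();push_plan([.87,.8,.73,.66,.59,.52],80,.48)
E
```

```text
10.7333 [-4.210e+01 -1.000e-01  1.333e+02] F [-0.7  5.   2.2] q_touch [[0.908, 81.807], [1.054, 63.039]] tilt 0.483
0.87 [-0.0019, 0.0032, -0.0002, 0.0034, -0.0001, -0.0001, 1.0]
0.8 [0.0, 0.0, 0.0, 0.0052, -0.0, 0.0022, 1.0]
0.73 [0.0, 0.0, 0.0, 0.0053, 0.0, 0.0018, 1.0]
0.66 [0.0, 0.0, 0.0, 0.0054, 0.0, 0.0015, 1.0]
0.59 [0.0, 0.0, 0.0, 0.0055, -0.0, 0.0011, 1.0]
0.52 [0.0, 0.0, 0.0, 0.0056, -0.0, 0.0007, 1.0]
```

```bash
cat >> h.py <<'E'
def push_plan2(qts,r,w=11):
    s=state();p=s["ee_pos"];M=Ro.from_quat(s["ee_rot"]).as_matrix();
    for q,t in qts:
        c=hand(q,r,0,4)[[0,2]]-corner(t,w);T=jw(PJ,[c[0],0,c[1]])[0];R=Rt(t)
        print(q,np.r_[Ro.from_matrix(M.T@R).as_rotvec(),M.T@(T-p),1].round(4).tolist());p=T;M=R
E
python3 - <<'E'
from h import *
push_plan2([(.85,.4),(.79,.33),(.73,.26),(.67,.19),(.61,.12),(.55,.05),(.5,-.02)],80)
E
```

```text
0.85 [-0.0019, 0.0832, -0.0003, 0.0041, -0.0001, 0.0023, 1.0]
0.79 [0.0, 0.07, -0.0, 0.0036, 0.0, 0.0037, 1.0]
0.73 [-0.0, 0.07, -0.0, 0.0035, 0.0, 0.0038, 1.0]
0.67 [-0.0, 0.07, -0.0, 0.0035, 0.0, 0.0038, 1.0]
0.61 [0.0, 0.07, 0.0, 0.0035, -0.0, 0.0039, 1.0]
0.55 [-0.0, 0.07, -0.0, 0.0035, 0.0, 0.0039, 1.0]
0.5 [-0.0, 0.07, -0.0, 0.0027, -0.0, 0.0036, 1.0]
```

Request:
carry_out([
  [[-0.001,0.07,0,0.0038,0,0.003,1],[0,0.07,0,0.0036,0,0.0037,1],[0,0.07,0,0.0035,0,0.0038,1],[0,0.07,0,0.0035,0,0.0038,1]],
])

```text
t: 11.07
ee_pos: [0.5337, -0.11, 0.1237]
ee_rot: [0.4, 0.493, -0.487, 0.6]
force: [-0.7, 4.4, 1.6]
finger_gap: -0.002
```

```bash
python3 - <<'E'
from h import *
rep();push_plan2([(.6,.1),(.54,.03),(.48,-.04),(.42,-.1),(.36,-.15),(.3,-.15)],80)
E
```

```text
11.0667 [-60.    0.6 123.7] F [-0.7  4.4  1.6] q_touch [[0.666, 79.565], [0.831, 61.476]] tilt 0.195
0.6 [0.0053, 0.0948, -0.0, 0.0035, 0.0006, 0.0051, 1.0]
0.54 [0.0, 0.07, 0.0, 0.0035, -0.0, 0.004, 1.0]
0.48 [0.0, 0.07, 0.0, 0.0034, 0.0, 0.004, 1.0]
0.42 [-0.0, 0.06, 0.0, 0.0035, -0.0, 0.0038, 1.0]
0.36 [0.0, 0.05, 0.0, 0.0036, 0.0, 0.0036, 1.0]
0.3 [0.0, 0.0, 0.0, 0.0041, 0.0, 0.0024, 1.0]
```

Request:
carry_out([
  [[0.004,0.08,0,0.0035,0.0005,0.004,1],[0,0.07,0,0.0035,0,0.004,1],[0,0.07,0,0.0035,0,0.004,1]],
])

```text
t: 11.32
ee_pos: [0.5365, -0.1237, 0.1151]
ee_rot: [0.455, 0.557, -0.438, 0.539]
force: [0.0, 3.3, 1.0]
finger_gap: 0.0
```

```bash
python3 - <<'E'
from h import *
rep();push_plan2([(.42,-.1),(.36,-.15),(.3,-.15),(.25,-.15),(.2,-.15)],80)
E
python3 look.py l14
```

```text
11.3167 [-74.    0.6 115.1] F [0.  3.3 1. ] q_touch [[0.482, 80.232], [0.657, 62.806]] tilt -0.036
0.42 [0.0017, 0.0641, -0.0018, 0.0037, 0.0006, 0.0039, 1.0]
0.36 [0.0, 0.05, 0.0, 0.0036, 0.0, 0.0036, 1.0]
0.3 [0.0, 0.0, 0.0, 0.0041, 0.0, 0.0024, 1.0]
0.25 [0.0, 0.0, 0.0, 0.0036, -0.0, 0.0018, 1.0]
0.2 [0.0, 0.0, 0.0, 0.0036, -0.0, 0.0017, 1.0]
```

View pics/l14.png

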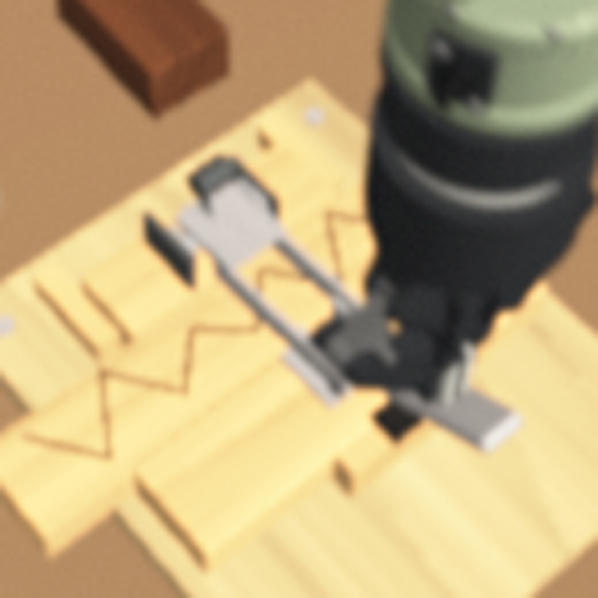

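Request:
carry_out([
  [[0.001,0.06,-0.001,0.0037,0.0005,0.0036,1],[0,0.04,0,0.0036,0,0.0033,1],[0,0,0,0.0035,0,0.002,1]],
])

```text
t: 11.62
ee_pos: [0.5387, -0.1379, 0.1021]
ee_rot: [0.478, 0.582, -0.418, 0.508]
force: [0.1, 1.9, 1.3]
finger_gap: -0.003
```

```bash
python3 - <<'E'
from h import *
rep();push_plan2([(.25,-.15),(.2,-.15),(.15,-.15),(.1,-.15),(.05,-.15)],80)
E
```

```text
11.6167 [-88.3   1.3 102.1] F [0.1 1.9 1.3] q_touch [[0.271, 85.574], [0.403, 66.498]] tilt -0.135
0.25 [-0.0065, 0.0149, 0.0007, 0.0036, 0.0012, -0.004, 1.0]
0.2 [0.0, 0.0, 0.0, 0.0036, -0.0, 0.0017, 1.0]
0.15 [0.0, 0.0, 0.0, 0.0037, 0.0, 0.0015, 1.0]
0.1 [0.0, 0.0, 0.0, 0.0038, -0.0, 0.0013, 1.0]
0.05 [0.0, 0.0, 0.0, 0.0039, 0.0, 0.0011, 1.0]
```

Request:
carry_out([
  [[-0.004,0.01,0,0.003,0.001,-0.002,1],[0,0,0,0.003,0,0,1],[0,0,0,0.003,0,0,1]],
])

```text
t: 11.87
ee_pos: [0.5391, -0.1369, 0.0921]
ee_rot: [0.477, 0.584, -0.417, 0.508]
force: [-0.2, -0.3, 1.1]
finger_gap: 0.001
```

```bash
python3 - <<'E'
from h import *
rep()
E
python3 look.py l15
```

```text
11.8667 [-87.4   0.7  92.1] F [-0.2 -0.3  1.1] q_touch [[0.157, 82.083], [0.261, 61.803]] tilt -0.137
```

View pics/l15.png

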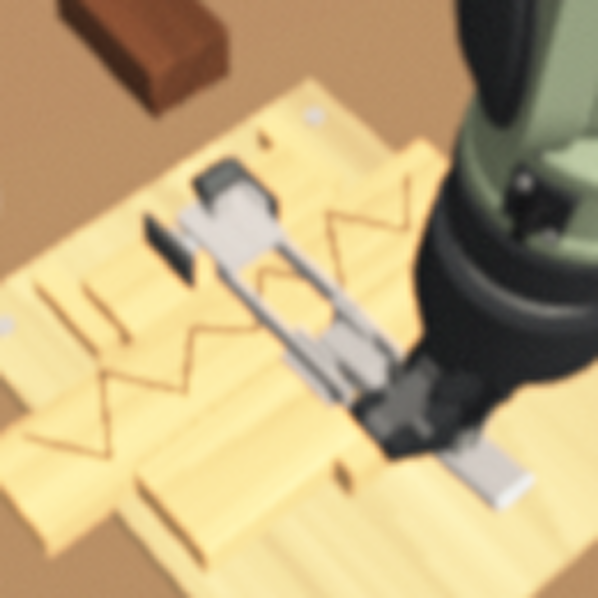

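Request:
carry_out([
  [[0,0,0,0.002,0,0,1],[0,0,0,0.002,0,0,1]],
])

```text
t: 12.08
ee_pos: [0.5385, -0.1351, 0.0876]
ee_rot: [0.476, 0.584, -0.417, 0.509]
force: [0.0, 0.2, 1.6]
finger_gap: -0.001
```

Request:
carry_out([
  [[0,0,0,0.002,0,0,1],[0,0,0,0.002,0,0,1]],
])

```text
t: 12.25
ee_pos: [0.5384, -0.1339, 0.0835]
ee_rot: [0.475, 0.584, -0.417, 0.509]
force: [-0.6, -0.4, 0.9]
finger_gap: 0.002
```

```bash
python3 - <<'E'
from h import *
rep()
E
```

```text
12.25 [-84.3   0.8  83.5] F [-0.6 -0.4  0.9] q_touch [[0.055, 77.721], [0.128, 56.597]] tilt -0.134
```

Request:
carry_out([
  [[0,0,0,0.002,0,0.0008,1],[0,0,0,0.0015,0,0.0005,1]],
])

```text
t: 12.42
ee_pos: [0.5384, -0.1341, 0.0795]
ee_rot: [0.475, 0.584, -0.417, 0.509]
force: [0.4, 0.3, 0.2]
finger_gap: 0.003
```

Request:
carry_out([
  [[0,0,0,0.0015,0,0.0005,1],[0,0,0,0.001,0,0.0002,1]],
])

```text
t: 12.58
ee_pos: [0.5383, -0.1342, 0.0764]
ee_rot: [0.475, 0.585, -0.417, 0.509]
force: [0.0, 0.6, -0.1]
finger_gap: 0.001
```

```bash
python3 - <<'E'
from h import *
rep()
E
python3 look.py l16
```

```text
12.5833 [-84.6   0.9  76.4] F [ 0.   0.6 -0.1] q_touch [[-0.038, 77.584], [0.001, 55.923]] tilt -0.135
```

View pics/l16.png

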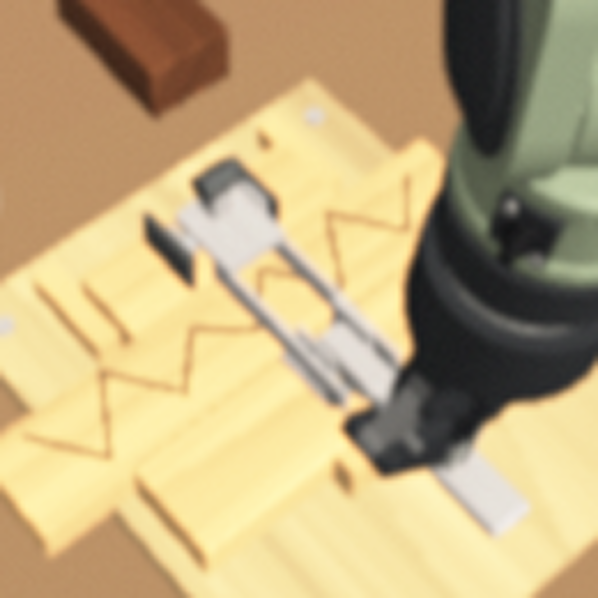

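Request:
carry_out([
  [[0,0,0,0.0015,0,0,1],[0,0,0,0.001,0,0,1]],
])

```text
t: 12.8
ee_pos: [0.538, -0.1339, 0.0734]
ee_rot: [0.475, 0.585, -0.417, 0.509]
force: [-0.1, -0.0, -0.2]
finger_gap: -0.001
```

Request:
carry_out([
  [[0,0,0,0.0015,0,0,1],[0,0,0,0.001,0,0,1]],
])

```text
t: 12.97
ee_pos: [0.5379, -0.1337, 0.0707]
ee_rot: [0.475, 0.585, -0.417, 0.509]
force: [0.2, 0.1, 0.3]
finger_gap: -0.002
```

Request:
carry_out([
  [[0,0,0,0.0015,0,0,1],[0,0,0,0.001,0,0,1]],
])

```text
t: 13.13
ee_pos: [0.5379, -0.1335, 0.0682]
ee_rot: [0.475, 0.584, -0.417, 0.509]
force: [-0.2, -0.5, 5.7]
finger_gap: 0.003
```

Request:
carry_out([
  [[0,0,0,0.001,0,0,1]],
])

```text
t: 13.22
ee_pos: [0.5379, -0.1334, 0.0676]
ee_rot: [0.475, 0.584, -0.417, 0.509]
force: [-2.5, -0.3, 7.4]
finger_gap: -0.003
```

```bash
python3 - <<'E'
from h import *
rep()
E
```

```text
13.2167 [-83.8   1.2  67.6] F [-2.5 -0.3  7.4] q_touch [[-0.152, 77.118], [-0.159, 55.136]] tilt -0.135
```

Request:
carry_out([
  [[0,0.05,0,-0.002,-0.0005,0.003,1],[0,0.05,0,-0.001,-0.0005,0.003,1],[0,0,0,0,0,0,1]],
])

```text
t: 13.47
ee_pos: [0.5381, -0.1387, 0.07]
ee_rot: [0.496, 0.61, -0.391, 0.478]
force: [-0.6, -1.2, -0.9]
finger_gap: -0.002
```

```bash
python3 - <<'E'
from h import *
rep()
E
```

```text
13.4667 [-89.   2.  70.] F [-0.6 -1.2 -0.9] q_touch [[-0.125, 79.738], [-0.082, 58.143]] tilt -0.239
```

Request:
carry_out([
  [[0,0,0,0.0015,-0.0005,0,1],[0,0,0,0.001,0,0,1]],
])

```text
t: 13.63
ee_pos: [0.5376, -0.1388, 0.0672]
ee_rot: [0.496, 0.61, -0.392, 0.479]
force: [-1.5, -1.9, 6.7]
finger_gap: 0.001
```

Request:
carry_out([
  [[0,0,0,0.0015,0,0,1]],
])

```text
t: 13.72
ee_pos: [0.5376, -0.1387, 0.0662]
ee_rot: [0.495, 0.609, -0.392, 0.479]
force: [-2.0, -2.1, 9.9]
finger_gap: -0.002
```

Request:
carry_out([
  [[0,0,0,0.0015,0,0,1]],
])

```text
t: 13.8
ee_pos: [0.5376, -0.1386, 0.0655]
ee_rot: [0.495, 0.609, -0.393, 0.48]
force: [-2.8, -3.1, 11.7]
finger_gap: -0.003
```

Request:
carry_out([
  [[0,0,0,0.002,0,0,1]],
])

```text
t: 13.88
ee_pos: [0.5376, -0.1384, 0.0649]
ee_rot: [0.494, 0.608, -0.393, 0.481]
force: [-4.4, -2.8, 13.8]
finger_gap: 0.001
```

Request:
carry_out([
  [[0,0,0,0.002,0,0,1],[0,0,0,0.002,0,0,1]],
])

```text
t: 14.05
ee_pos: [0.5375, -0.1382, 0.0643]
ee_rot: [0.493, 0.607, -0.394, 0.483]
force: [-4.8, -2.9, 16.4]
finger_gap: -0.0
```

```bash
python3 - <<'E'
from h import *
rep()
E
python3 look.py l17
```

```text
14.05 [-88.4   2.5  64.3] F [-4.8 -2.9 16.4] q_touch [[-0.195, 80.097], [-0.184, 58.191]] tilt -0.224
```

View pics/l17.png

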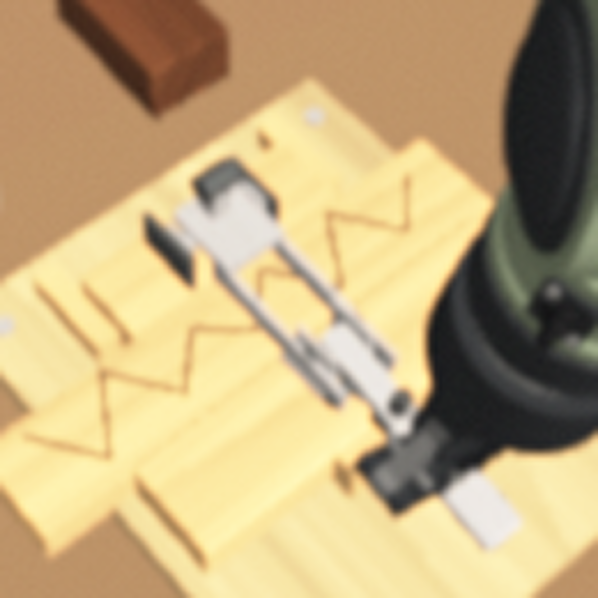

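Request:
carry_out([
  [[0,0,0,0.0018,0,0,1],[0,0,0,0.0015,0,0,1]],
])

```text
t: 14.27
ee_pos: [0.5375, -0.1381, 0.0644]
ee_rot: [0.492, 0.605, -0.396, 0.485]
force: [-3.0, -1.9, 11.2]
finger_gap: 0.003
```

Request:
carry_out([
  [[0,0,0,-0.005,0,0,1],[0,0,0,-0.01,0,0,1],[0,0,0,-0.02,0,0,1],[0,0,0,-0.025,0,0,1],[0,0,0,-0.025,0,0,1],[0,0,0,-0.02,0,0,1],[0,0,0,0,0,0,1]],
])

```text
t: 14.85
ee_pos: [0.5404, -0.1566, 0.1727]
ee_rot: [0.49, 0.607, -0.395, 0.486]
force: [1.3, 0.0, -0.2]
finger_gap: -0.001
```

```bash
python3 - <<'E'
from h import *
rep()
E
python3 look.py l18; python3 - <<'E'
from bench import camera
import cv2
c=camera("top");cv2.imwrite("pics/t18.png",c["pixels"])
c=camera("side");cv2.imwrite("pics/s18.png",c["pixels"])
E
```

```text
14.85 [-107.     3.4  172.7] F [ 1.3  0.  -0.2] q_touch [[0.75, 137.801], [0.894, 127.201]] tilt -0.217
```

View pics/l18.png

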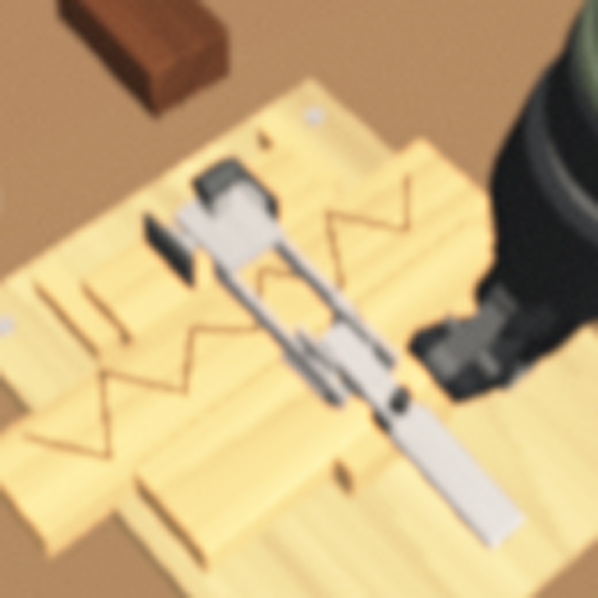

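View pics/t18.png

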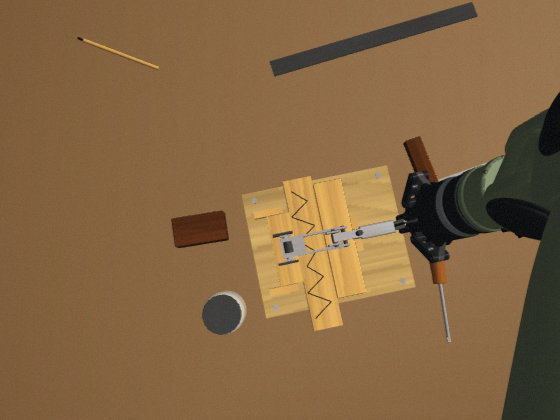

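```bash
python3 - <<'E'
from h import *
Z["side"]=(4.6,220,195)
def fq(p,off=(0,.9)):
    f=lambda v:np.concatenate([(proj("side",jw(PJ,hand(v[0],110,w,4)))+off-unz("side",z))[0] for w,z in zip((11,-11),p)])
    r=least_squares(f,[0]);print(r.x,r.fun.round(1))
fq([(492,548),(523,520)]);fq([(495,535),(527,510)]);fq([(490,550),(520,525)])
im=cv2.imread("pics/l18.png");cv2.imwrite("pics/l18o.png",draw(im,"side",PJ,-.13,0.0)[120:,120:])
E
```

```text
[-0.16063793] [-0.1  0.9  1.5 -0.1]
[-0.04593614] [ 0.3  1.1  1.7 -0.5]
[-0.20674864] [-0.2  1.3  1.6 -0.2]
```

View pics/l18o.png

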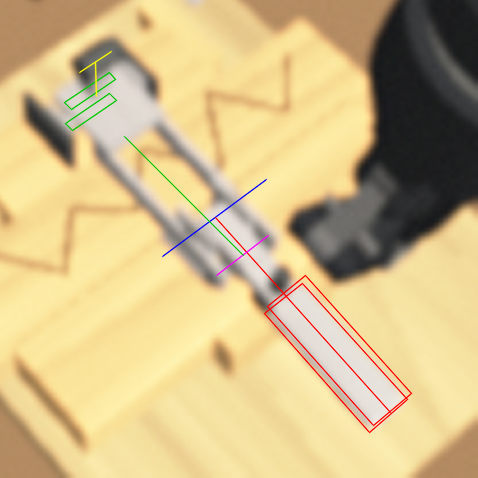

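The overlay shows the handle at q≈-0.15 on its rest and the gripper well clear. The jaw has been drawn in and the bystanders look unmoved. Handing in.

```bash
python3 - <<'E'
from bench import state,job_done
s=state();print(s["t"],s["force"]);print(job_done())
E
```

```text
15.0 [ 0.45557236 -0.23894962 -0.13106381]
the job is handed in; nothing more can be done
None
```

I clamped the board and handed the job in at 15.0 s, within the 72 s limit; no verdict was reported.

**What I did:**
- I gripped the claw's cross grip and swung the lever and claw towards the jaw, to about q = 1.98.
- I lowered the nose behind the keeper bar and released it. The claw rested on the bar at about e = -0.28, with the nose about 8 mm past the bar's centre and 16 mm below it.
- With closed fingers I swung the lever down over centre. The jaw visibly slid in on the way.
- I pressed the lever home near mid-grip, peaking at about 16–17 N, and it stayed above about 11 N for roughly 0.4 s. Then I backed off.

**Last checks:**
- **Lever:** it stayed shut on its own at about q = -0.15, judged from the picture and matching the angle where I felt it touch the rest.
- **Claw and jaw:** the claw is still hooked between the cheeks and the jaw is drawn in against the board.
- **Surroundings:** the offcut and jar have not moved. The arm hides part of the screwdriver and try square, but what shows is where it was. The arm is clear, with the wrist force near zero.

**What disagreed or was not measured:**
- The cross grip slipped about 8 mm in the pads on the way to the keeper. The lever angle worked out from the gripper's position read too high there, so I relied on the pictures instead.
- The force on the rest, the keeper spring's draw and the remaining jaw opening cannot be read directly. I inferred them from the handle force and the pictures.

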